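Stand stiffener ribs in a welding fit-up jig and clamp the row

ROBOT

A 6-joint arm with a two-finger parallel gripper is mounted at the origin on a cart in front of the work surface, level with it; the furniture and walls round the work are solid. World frame = base frame: x ahead of the robot, y to its left, z up, the work surface at z = 0. Lengths are in m, angles in rad, forces in N, time in s.
With the tool pointing down it reaches from about 0.325 to 0.775 m from the base axis. Payload 5.5 kg.
Tool frame: the origin (TCP) lies on the centre line of the jaws, within the pads' length; the fingertips stand 19 mm ahead of it and the grasp point (between the pads) is the TCP (tip_extent is the distance from the TCP to the fingertips, in m); y points along the fingers, x is the direction in which the jaws open and shut, and the axes are right-handed (so a half turn about y gives the same grasp; the last joint's range is limited). The gripper opens to 88 mm and grips with 3 to 60 N. Pads are 20 mm wide; open, the fingers measure 115 mm over their backs; the gripper's body (75 mm by 178 mm) begins 61 mm behind the grasp point.
Start: joints at [-1.333, 0.091, 1.231, -0, 1.82, -0.057], TCP at [0.174, -0.574, 0.242] pointing down, gripper open.
Joint ranges: [-2.87, 2.87], [-0.86, 2.18], [0.17, 2.46], [-1.51, 4.65], [0.06, 2.69], [-2.65, 2.65]. Speed limits (rad/s): [2.57, 2.57, 3.01, 3.14, 3.14, 3.14].

INTERFACE

Orientations are given as a unit quaternion [w, x, y, z].
In Python, from rig import observe, capture, job_done, find_in, tip_extent gives the robot as it stands.
- The arm moves only by the tool carry_out, never from a script. Its argument "steps" is a list of rows, each a list of 2 entries, a list of its own where there are three numbers: the shift along the world's x, y, z in mm, then the turn about the world's z in rad. In form: [[[dx, dy, dz], turn], ...]. A call has 1 to 12 rows; each row shifts and turns the commanded pose from where the row before left it; what a row does not reach is not made up. A row lasts 1/8 s, in which the tool goes at most 62.5 mm and 10.7 degrees, less where a joint would pass 70% of its speed; a pose out of reach is approached as far as the arm can. A call with a gripper value outside its range is refused whole. "hand" is the gripper command: -1 is fully open, 1 is shut, values between are in proportion, set as the call begins (left out, the last holds). The fingers move at their own pace and stop on an object; the grip force is fixed at half the most. Time passes only in rows, so rows that do not move let the fingers close. It gives the time, the measured TCP pose, the force and the opening at its end, in the units of the state.
- observe(): the state, without advancing time (a new reading comes with each control period).
- capture(name): name is "scene" or "top" or "wrist"; returns a dict with "pixels" (384x512x3 uint8, blue, green, red), "fx", "fy", "cx", "cy" (pixels), "extrinsics" (4x4, takes a point from camera to world coordinates). Camera axes: x right, y up, looking along -z (the intrinsics and any distortion apply to the point x, -y, -z); pixel columns grow to the right and rows downward; lengths in m; the calibration is good to about 2 mm. A picture is of the moment at which its call begins. There is no depth.
- job_done(): hands the job in, once; it reports no verdict.
Trained networks look in the newest picture that a camera, given by its name, has taken for a name from the list of things; names that differ only in an ending like _2 or _b are one class to them, and where a whole thing is asked for, a point or a joint stands for the part that bears it (a point fixed in the world has none). Each returns a list of dicts, best first, with "score" (0 to 1); they miss things now and then, are a little off and sometimes report something else, mostly with a low value. They report only what shows in the picture. A call takes as long as a camera call.
- find_in(camera, query): "position" ([x, y, z] in m, in the coordinates of the camera as it stood for that picture, good to about 4 mm: the middle of the surface that is visible of it).
The state is a dict: "clock": time; "qpos": joint angles; "qd": joint speeds; "effort": joint torques, N m; "eef_pos": TCP position; "orientation": TCP orientation; "contact_force": force on the tool from outside, world axes, zero at the start; "wrist_torque": the same for the moment, N m; "gripper_width": finger opening in m.
Only numpy, scipy, OpenCV 4.12 (cv2) and the standard library are available. Lean on these libraries where they do the work, as an engineer would, in place of code of your own. Each camera call takes 0.05 s, during which the arm holds its last target. There are 200 camera calls.

TASK

Fit up the stiffener ribs for welding: draw the jig's clamp bar right back, stand every flat steel rib on its long thin edge on the jig's base plate, one rib to a comb slot, filling the slots from the left end of the comb (as seen from the robot) with none left out between. Then slide the clamp bar up against them so that the whole row stands upright, square and fully home in the comb, let go of everything, and leave the other things on the table where they are.

Things in the scene. Friction and masses are not known exactly. Their poses are not given: they have to be found in the camera images.
- rib_a: stiffener rib: flat steel piece, 60 x 48 x 12 mm, 0.2 to 0.35 kg, 14 mm hole in the middle; all are alike. Starts lying flat on the table. Origin: its middle. Axes: x along the 60 mm side, y along the 48 mm side, z through the thickness. Stood on its long thin edge it is 48 mm high, y vertical (up or down). Three or four ribs are there; absent ones read None all the time
- rib_b: stiffener rib: flat steel piece, 60 x 48 x 12 mm, 0.2 to 0.35 kg, 14 mm hole in the middle; all are alike. Starts lying flat on the table. Origin: its middle. Axes: x along the 60 mm side, y along the 48 mm side, z through the thickness. Stood on its long thin edge it is 48 mm high, y vertical (up or down). Three or four ribs are there; absent ones read None all the time
- rib_c: stiffener rib: flat steel piece, 60 x 48 x 12 mm, 0.2 to 0.35 kg, 14 mm hole in the middle; all are alike. Starts lying flat on the table. Origin: its middle. Axes: x along the 60 mm side, y along the 48 mm side, z through the thickness. Stood on its long thin edge it is 48 mm high, y vertical (up or down). Three or four ribs are there; absent ones read None all the time
- rib_d: stiffener rib: flat steel piece, 60 x 48 x 12 mm, 0.2 to 0.35 kg, 14 mm hole in the middle; all are alike. Starts lying flat on the table. Origin: its middle. Axes: x along the 60 mm side, y along the 48 mm side, z through the thickness. Stood on its long thin edge it is 48 mm high, y vertical (up or down). Three or four ribs are there; absent ones read None all the time
- jig: welding jig, fixed: steel bed 226 (x) by 252 (y) by 10 mm. Origin: under the bed, on its midline; x points away from the robot to the comb, y left along the comb, z up. The bed reaches from x = -124 to +102 mm. A 10 mm guide rod runs along x on each side at y = +115 and -115 mm, its axis 26 mm above the table, ending in posts 36 mm high at the near end
- table_top (a point): point on the table top, fixed; x away from the robot, y left. Free surface x -340 to +130 mm, y -205 to +205. Left of it, level, a welding set with cable coil, electrode grip and clamp (x -440 to -190, y from 165; 100 mm high), gas nozzle (x -120, y 300; 60 high), holders (y over 360; 160 high); on its right a bench 64 higher; beyond x = 140 a grinder's stand 134 higher
- base_plate (a point): middle of the top face of the work's base plate, on which the ribs stand, 16 mm above the table; axes as the jig's. In the jig's frame the plate reaches from x = -54 to +80 mm and y = -95 to +95 mm; two clips at its near edge (x = -48 to -66 mm, y = +60 and -60) rise 3 mm above it
- comb (a point): middle of the comb's wall, at the foot of its near face (the slots' flat bottoms, x = 80 mm in the jig); axes as the jig's. Five teeth stand 28 mm out of it towards the robot; between them are four slots, 44 mm apart, 16 mm wide, their mouths widening to 26 mm, open above and towards the robot. Teeth and wall end 54 mm above the table at most, the wall's bolt heads at 62
- slot_1 (a point): slot 1 of the comb (the leftmost): the point where the middle of a rib lies that stands fully home in this slot (in the jig x = 50, y = 66 mm, 40 mm above the table); axes as the jig's
- slot_2 (a point): slot 2 of the comb: the point where the middle of a rib lies that stands fully home in this slot (in the jig x = 50, y = 22 mm, 40 mm above the table); axes as the jig's
- slot_3 (a point): slot 3 of the comb: the point where the middle of a rib lies that stands fully home in this slot (in the jig x = 50, y = -22 mm, 40 mm above the table); axes as the jig's
- slot_4 (a point): slot 4 of the comb (the rightmost): the point where the middle of a rib lies that stands fully home in this slot (in the jig x = 50, y = -66 mm, 40 mm above the table); axes as the jig's
- clamp_bar (a joint): clamp bar across the jig, sliding along its x on the rods; needs about 3 N, stays where left. Value in m, growing as it is drawn back: 0 when its face touches ribs that are fully home (face at x = 20 mm in the jig), range -0.004 to 0.090 (face at x = -70). Starts at 0 to 0.03. Bar 16 mm thick, 212 mm long, 19 to 48 mm above the table
- bar_grip (a point): point on the axis of the clamp bar's upright black knob, an 18 mm round grip that reaches from 60 to 96 mm above the table (this point: 80 mm), 32 mm on the robot's side of the bar's face, at the middle of the bar (y = 0 in the jig); axes as the jig's
- angle_offcut: bystander: off-cut of 40 mm angle steel, 80 mm long and 40 mm high; origin in the middle of its underside. Not part of the job
- dip_tin: bystander: round tin with a slip lid, 68 mm across, 53 mm high; origin in the middle of its underside. Not part of the job
- holder_grey_a: bystander: torch holder: grey hook plate on a 62 mm round magnet foot, 150 mm high; origin in the middle of its underside. Not part of the job
- nut: bystander: hex nut, 26 mm across the flats, 13 mm high; origin in the middle of its underside. Not part of the job
- small_nut: bystander: small hex nut, 20 mm across the flats, 10 mm high; origin in the middle of its underside. Not part of the job
- rub_stick: bystander: pale belt-cleaning stick lying flat, 40 x 14 x 10 mm; origin in the middle of its underside. Not part of the job

How it is judged:
On the way:
1. the clamp bar has been drawn right back (0.08 m or more) (value of joint clamp_bar above 0.08 m), for 0.2 s.
At the end, for the whole second after the job is handed in: Every rib that is there stands on a 60 mm edge with its middle within 6 mm of a slot point, upright and square to the jig within 0.09 rad, at rest; no slot is filled while the slot to its left is empty; the clamp bar is shut against the ribs (joint below 0.005 m) ((distance between rib_a and slot_1 below 0.006 m or distance between rib_a and slot_2 below 0.006 m or distance between rib_a and slot_3 below 0.006 m or distance between rib_a and slot_4 below 0.006 m) and angle between the y axis of each of rib_a, rib_b, rib_c, rib_d and the z axis of jig, either way round below 0.09 rad and angle between the x axis of each of rib_a, rib_b, rib_c, rib_d and the x axis of jig, either way round below 0.09 rad and linear speed of each of rib_a, rib_b, rib_c, rib_d below 0.02 m/s and (distance between rib_b and slot_1 below 0.006 m or distance between rib_b and slot_2 below 0.006 m or distance between rib_b and slot_3 below 0.006 m or distance between rib_b and slot_4 below 0.006 m) and (distance between rib_c and slot_1 below 0.006 m or distance between rib_c and slot_2 below 0.006 m or distance between rib_c and slot_3 below 0.006 m or distance between rib_c and slot_4 below 0.006 m) and (distance between rib_d and slot_1 below 0.006 m or distance between rib_d and slot_2 below 0.006 m or distance between rib_d and slot_3 below 0.006 m or distance between rib_d and slot_4 below 0.006 m) and ((not (distance between rib_a and slot_2 below 0.02 m) and not (distance between rib_b and slot_2 below 0.02 m) and not (distance between rib_c and slot_2 below 0.02 m) and not (distance between rib_d and slot_2 below 0.02 m)) or distance between any of rib_a, rib_b, rib_c, rib_d and slot_1 below 0.02 m) and ((not (distance between rib_a and slot_3 below 0.02 m) and not (distance between rib_b and slot_3 below 0.02 m) and not (distance between rib_c and slot_3 below 0.02 m) and not (distance between rib_d and slot_3 below 0.02 m)) or distance between any of rib_a, rib_b, rib_c, rib_d and slot_2 below 0.02 m) and ((not (distance between rib_a and slot_4 below 0.02 m) and not (distance between rib_b and slot_4 below 0.02 m) and not (distance between rib_c and slot_4 below 0.02 m) and not (distance between rib_d and slot_4 below 0.02 m)) or distance between any of rib_a, rib_b, rib_c, rib_d and slot_3 below 0.02 m) and value of joint clamp_bar below 0.005 m); the robot touches nothing.
It fails at once if a bystander is moved more than 30 mm (distance of any of angle_offcut, dip_tin, holder_grey_a, nut, small_nut, rub_stick from where it was at the start of the episode above 0.03 m).
Of rib_a, rib_b, rib_c, rib_d only 3 to 4 are there at a start; the rules pass over those that are not, and their reading is None.
At some moment in a run one of rib_a, rib_b, rib_c, rib_d may be knocked a few centimetres aside while the robot is not near it.
Once in a run the grip may slacken for a moment while it holds something.
It also fails if it takes over 210 s, if anything falls off the work surface, if the arm or the gripper's body presses on something with over 40 N, if the wrist force passes 120 N, or if a joint passes its speed limit or range.

## Working session

There is one attempt and no reset: what is moved stays moved. The work goes in short steps, Python scripts to look and compute and a tool call to move; the robot and the scene stay as the last step left them, time stands still between calls to the robot, and variables do not carry over. Pictures are saved under pics/ and viewed, about 12 in all and at most 16, crops included, and the job is handed in when it is done.

Besides the shell and the picture viewer there is one more tool, called after ">>>" by a JSON object that holds its "fn" and its "kwargs", one argument or row to a line. carry_out: Moves the arm, as the interface text tells. Its arguments: {"type":"object","properties":{"steps":{"type":"array"},"hand":{"type":"number"}},"required":["steps"]}

```bash
mkdir -p pics; ls; cat > h.py <<'E'
import numpy as np, cv2
from rig import observe, capture, job_done, find_in, tip_extent
def look(cam, fn=None):
    c=capture(cam)
    if fn: cv2.imwrite('pics/'+fn, c['pixels'])
    return c
def find(cam,c,q,n=6,smin=0.3):
    T=np.array(c['extrinsics']); out=[]
    for d in find_in(cam,q)[:n]:
        p=T@np.r_[d['position'],1]
        if d['score']>=smin: out.append((round(d['score'],2),(p[:3]*1000).round(0)))
    return out
def proj(c,p):
    T=np.linalg.inv(np.array(c['extrinsics'])); q=T@np.r_[p,1]
    return np.array([c['cx']+c['fx']*q[0]/-q[2], c['cy']+c['fy']*(-q[1])/-q[2]])
def unproj(c,uv,z):
    T=np.array(c['extrinsics']); d=T[:3,:3]@np.array([(uv[0]-c['cx'])/c['fx'],-(uv[1]-c['cy'])/c['fy'],-1]); o=T[:3,3]
    return o+d*(z-o[2])/d[2]
E
python3 - <<'E'
from h import *
s=observe(); print(s['clock'],s['eef_pos'],s['orientation'],s['gripper_width'])
for cam in ('top','scene'):
    c=look(cam,cam+'0.png'); print(cam,c.keys(),c['fx'],np.round(c['extrinsics'],3).tolist())
    for q in ['rib_a','jig','comb','clamp_bar','bar_grip','base_plate','slot_1','slot_4','angle_offcut','dip_tin','holder_grey_a','nut','small_nut','rub_stick']:
        try: print(q,find(cam,c,q))
        except Exception as e: print(q,e)
E
```

```text
pics
0.0 [ 0.17428513 -0.57386283  0.24052001] [ 0.56844236 -0.56757965  0.42166626 -0.42062358] 0.08797710288273715
top dict_keys(['pixels', 'fx', 'fy', 'cx', 'cy', 'extrinsics']) 373.2177501655193 [[0.015, 0.995, -0.103, 0.44], [-1.0, 0.015, -0.007, -0.029], [-0.005, 0.103, 0.995, 1.06], [0.0, 0.0, 0.0, 1.0]]
rib_a [(0.89, array([663.,  45.,   7.])), (0.72, array([559.,  98.,  11.])), (0.58, array([454., 112.,  12.]))]
jig [(0.67, array([ 562., -134.,   13.]))]
comb [(0.66, array([ 565., -132.,   15.]))]
clamp_bar [(0.72, array([ 555., -126.,   46.]))]
bar_grip [(0.62, array([ 554., -125.,   49.]))]
base_plate [(0.72, array([ 569., -136.,   14.])), (0.39, array([756.,  39.,  51.]))]
slot_1 [(0.75, array([ 567., -132.,   15.]))]
slot_4 [(0.75, array([ 567., -132.,   15.]))]
angle_offcut [(0.98, array([398., 195.,   2.]))]
dip_tin [(0.75, array([759.,  45.,  53.]))]
holder_grey_a [(0.8, array([749., -50.,  23.])), (0.37, array([664.,  48.,  10.]))]
nut []
small_nut []
rub_stick [(0.61, array([381.,  90.,  10.]))]
scene dict_keys(['pixels', 'fx', 'fy', 'cx', 'cy', 'extrinsics']) 436.5
[... 253 characters left out ...]
y([553.,  98.,  12.]))]
jig [(0.92, array([ 546., -119.,   20.]))]
comb [(0.58, array([ 547., -123.,   22.]))]
clamp_bar [(0.95, array([ 550., -118.,   40.]))]
bar_grip [(0.67, array([ 547., -124.,   26.])), (0.62, array([378.,  94.,  10.])), (0.57, array([ 550., -117.,   42.]))]
base_plate [(0.64, array([ 548., -123.,   21.]))]
slot_1 [(0.98, array([ 551., -122.,   19.]))]
slot_4 [(0.98, array([ 551., -122.,   19.]))]
angle_offcut [(0.58, array([383., 203.,  23.]))]
dip_tin [(0.82, array([746.,  54.,  36.]))]
holder_grey_a [(0.97, array([746., -48.,  51.]))]
nut [(0.66, array([501., 147.,  10.]))]
small_nut [(0.51, array([ 363., -107.,    6.]))]
rub_stick [(0.42, array([378.,  95.,   9.]))]
```

```bash
python3 - <<'E'
import cv2
for n in('top0','scene0'):
    i=cv2.imread(f'pics/{n}.png'); cv2.imwrite(f'pics/{n}b.png',cv2.resize(i,(800,600),interpolation=cv2.INTER_CUBIC))
E
```

```text
(no output)
```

View pics/top0b.png

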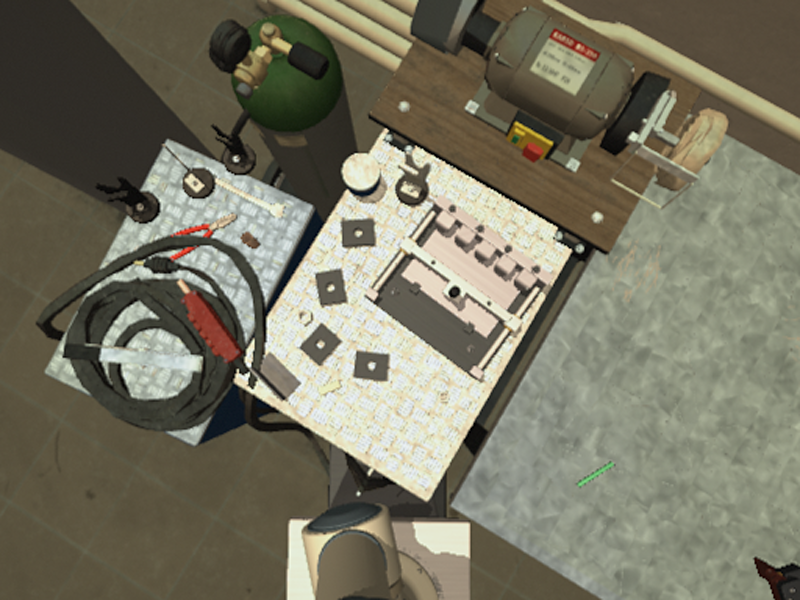

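View pics/scene0b.png

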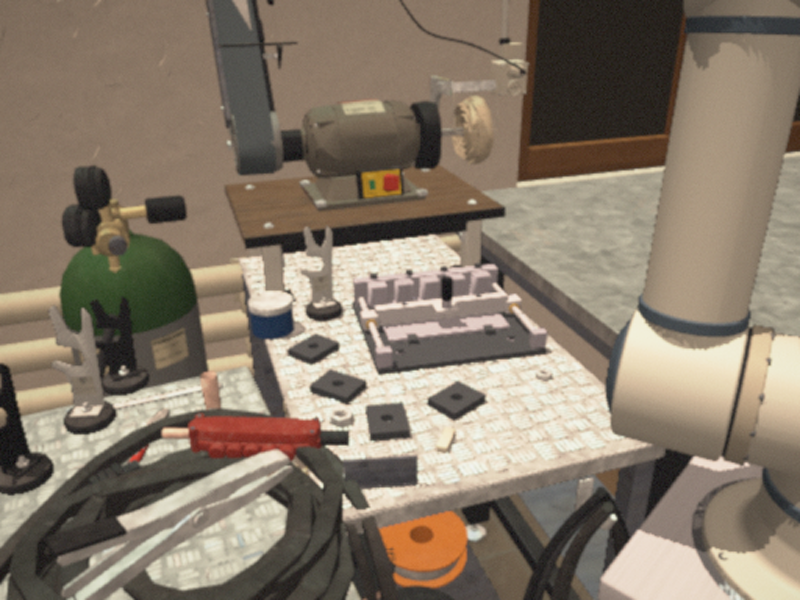

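The pictures show four flat ribs: top view (358,233), (331,288), (320,344), (372,366) in 800x600 pixels. The jig is rotated clockwise, with its posts at about (372,297) and (479,376) and the knob at (455,292). Next I work out a coarse jig pose and the tool axes.

```bash
python3 - <<'E'
from h import *
from scipy.spatial.transform import Rotation as R
s=observe(); w,x,y,z=s['orientation']; print('tool axes cols',R.from_quat([x,y,z,w]).as_matrix().round(3).tolist())
c=look('top'); f=lambda u,v,h:(unproj(c,(u/1.5625,v/1.5625),h)*1000).round(0)[:2]
P=dict(postL=f(372,297,.036),postR=f(479,376,.036),barL=f(405,243,.048),barR=f(515,325,.048),knob=f(455,292,.096),combL=f(437,200,.054),combR=f(553,270,.054))
for k,v in P.items(): print(k,v)
d=P['postL']-P['postR']; print(np.linalg.norm(d), np.degrees(np.arctan2(-d[0],d[1])))
d=P['barL']-P['barR']; print(np.linalg.norm(d), np.degrees(np.arctan2(-d[0],d[1])))
c=look('wrist'); print(np.round(c['extrinsics'],3).tolist(),c['fx'],c['cx'],c['cy'])
print(observe()['eef_pos'])
E
```

```text
tool axes cols [[0.291, 0.0, 0.957], [-0.957, 0.0, 0.291], [-0.0, -1.0, 0.0]]
postL [540.  19.]
postR [ 404. -169.]
barL [635. -38.]
barR [ 493. -230.]
knob [ 544. -121.]
combL [711. -93.]
combR [ 590. -295.]
232.03448019637082 -35.882137246204216
238.8053600738476 -36.48601207024965
[[0.291, 0.913, 0.286, 0.254], [-0.957, 0.278, 0.086, -0.55], [-0.001, -0.299, 0.954, 0.386], [0.0, 0.0, 0.0, 1.0]] 322.4703116622516 256.396315482726 188.76523563112323
[ 0.17432768 -0.57413197  0.24161513]
```

>>> {"fn": "carry_out", "kwargs": {
  "steps": [
    [[10,10,40],0],
    [[35,50,20],0.06],
    [[35,50,20],0.06],
    [[35,50,10],0.06],
    [[35,50,0],0.06],
    [[35,50,0],0.06],
    [[35,50,0],0.06],
    [[35,50,0],0.06],
    [[35,50,0],0.06],
    [[35,50,0],0.06],
    [[35,50,0],0.06],
    [[41,51,0],0.054]
  ],
  "hand": -1
}}

```text
clock: 3.1
eef_pos: [0.5724, -0.0162, 0.3311]
orientation: [0.673, -0.673, 0.215, -0.216]
contact_force: [1.5, -0.7, 0.4]
gripper_width: 0.0879
```

>>> {"fn": "carry_out", "kwargs": {
  "steps": [
    [[0,0,0],0],
    [[0,0,0],0],
    [[0,0,0],0]
  ]
}}

```text
clock: 3.48
eef_pos: [0.5711, -0.0193, 0.3313]
orientation: [-0.673, 0.673, -0.217, 0.217]
contact_force: [-0.2, 0.4, 0.5]
gripper_width: 0.0878
```

```bash
cat >> h.py <<'E'
def jaw(s):
    from scipy.spatial.transform import Rotation as R
    w,x,y,z=s['orientation']; M=R.from_quat([x,y,z,w]).as_matrix()
    return np.degrees(np.arctan2(M[1,0],M[0,0]))
def st():
    s=observe(); print('t %.2f'%s['clock'],'tcp',(np.array(s['eef_pos'])*1000).round(1),'jaw %.1f'%jaw(s),'q',np.round(s['qpos'],2),'F',np.round(s['contact_force'],1),'w %.1f'%(s['gripper_width']*1000)); return s
E
python3 - <<'E'
from h import *
st(); c=look('wrist','w1.png'); 
for q in ['rib_a','bar_grip','clamp_bar','comb','nut','small_nut','rub_stick']: print(q,find('wrist',c,q))
import pickle; pickle.dump(c,open('w1.pkl','wb'))
cv2.imwrite('pics/w1b.png',cv2.resize(c['pixels'],(800,600),interpolation=cv2.INTER_CUBIC))
E
```

```text
t 3.48 tcp [571.1 -19.3 331.3] jaw -35.7 q [-0.09  0.05  1.11 -0.    1.98  0.53] F [-0.2  0.4  0.5] w 87.8
rib_a [(0.97, array([463., 116.,  10.])), (0.79, array([424.,  22.,  12.])), (0.73, array([564., 101.,  14.])), (0.61, array([664.,  47.,  13.])), (0.3, array([382.,  93.,   8.]))]
bar_grip [(0.68, array([ 569., -117.,   48.]))]
clamp_bar [(0.55, array([ 562., -113.,   47.]))]
comb [(0.89, array([ 568., -112.,   18.]))]
nut [(0.55, array([507., 144.,  12.]))]
small_nut [(0.5, array([465., 114.,  11.]))]
rub_stick [(0.67, array([383.,  93.,  11.]))]
```

View pics/w1b.png

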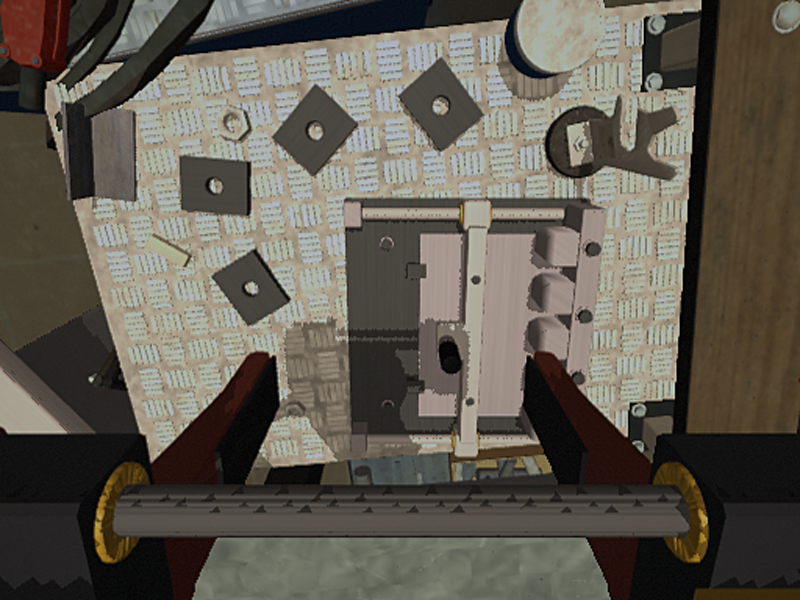

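The wrist view shows the jig almost aligned with the picture: posts (354,214) and (360,437), clips (416,270) and (415,385), and visible teeth near column 550. The four ribs are dark rectangles with holes at (440,106), (315,130), (215,186) and (250,288). Next I fit the jig pose and segment the ribs.

```bash
cat >> h.py <<'E'
def ribs(c,zt=0.012,thr=95,roi=None):
    """dark rectangles in picture -> list (centre mm, angle deg of long side, sizes, uv)"""
    g=c['pixels'].max(axis=2).astype(np.uint8); m=(g<thr).astype(np.uint8)
    m=cv2.morphologyEx(m,cv2.MORPH_OPEN,np.ones((3,3),np.uint8))
    cs,_=cv2.findContours(m,cv2.RETR_EXTERNAL,cv2.CHAIN_APPROX_NONE); out=[]
    for k in cs:
        if len(k)<40: continue
        w=np.array([unproj(c,p,zt)[:2]*1000 for p in k[:,0,:].astype(float)],np.float32)
        (x,y),(a,b),t=cv2.minAreaRect(w)
        if b>a: a,b,t=b,a,t+90
        if 45<a<80 and 38<b<65: out.append((np.round([x,y],1),round((t+90)%180-90,1),(round(a),round(b)),k[:,0].mean(0).round()))
    return out
def jigT(j,p):  # j=(ox,oy,yawdeg) mm ; p jig mm -> world m
    a=np.radians(j[2]); return np.array([j[0]+np.cos(a)*p[0]-np.sin(a)*p[1], j[1]+np.sin(a)*p[0]+np.cos(a)*p[1], p[2]])/1000
E
python3 - <<'E'
from h import *
import pickle; from scipy.optimize import least_squares
c=pickle.load(open('w1.pkl','rb'))
for r in ribs(c): print(*r)
obs=[((346,199),(-124,126,10)),((416,270),(-57,60,19)),((415,385),(-57,-60,19))]
res=lambda j: np.concatenate([proj(c,jigT(j,p))-np.array(u)/1.5625 for u,p in obs])
s=least_squares(res,[568,-143,-35.5]); print(s.x,s.fun.round(1)); j=s.x
im=cv2.resize(c['pixels'],None,fx=3,fy=3,interpolation=cv2.INTER_CUBIC)
def line(pts,col):
    q=np.array([proj(c,jigT(j,p))*3 for p in pts]).round().astype(int); cv2.polylines(im,[q],False,col,1)
line([(-124,126,10),(102,126,10),(102,-126,10),(-124,-126,10),(-124,126,10)],(0,255,0))
line([(-54,95,16),(80,95,16),(80,-95,16),(-54,-95,16),(-54,95,16)],(0,255,255))
for y in(115,-115): line([(-124,y,26),(102,y,26)],(255,0,0))
for y in(66,22,-22,-66): line([(80,y,54),(40,y,54)],(0,0,255)); line([(52,y-13,54),(52,y+13,54)],(0,0,255))
cv2.imwrite('pics/fit1.png',im[350:900,600:1230])
E
```

```text
[422.9  20.2] 84.8 (60, 52) [160. 184.]
[459.6 112.1] -39.7 (63, 49) [138. 118.]
[561.4  96.8] 10.7 (61, 49) [201.  83.]
[662.1  49.7] -86.1 (60, 50) [282.  67.]
[ 573.59451481 -139.35416407  -36.17006832] [-0.8 -0.9  0.8  0.4  0.1  0.8]
```

View pics/fit1.png

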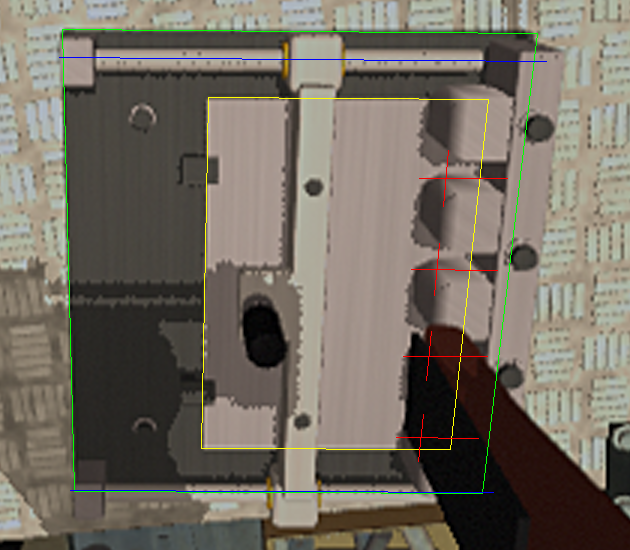

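```bash
python3 - <<'E'
from h import *
import pickle
c=pickle.load(open('w1.pkl','rb')); j=[573.6,-139.4,-36.17]
a=np.radians(j[2]); Ri=np.array([[np.cos(a),np.sin(a)],[-np.sin(a),np.cos(a)]])
def J(u,v,z):
    w=unproj(c,((u+600)/3,(v+350)/3),z)*1000; return w.round(1)[:2],(Ri@(w[:2]-np.array(j[:2]))).round(1)
print('knob top',J(269,345,.096)); print('knob base',J(261,314,.060))
print('bar face',J(331,187,.048),J(318,422,.048)); print('bar near', J(300,187,.048),J(290,422,.048))
print('wall top near', J(510,200,.054),J(500,290,.054),'rodL',J(200,60,.026),'postL',J(78,62,.036))
cc=np.array(c['extrinsics'])[:3,3]; print(cc)
print(np.cos(a),np.sin(a))
E
```

```text
knob top (array([ 551.4, -119.9]), array([-29.4,   2.6]))
knob base (array([ 550.8, -120.7]), array([-29.5,   1.6]))
bar face (array([610.2, -92.2]), array([ 1.7, 59.7])) (array([ 539.2, -190.1]), array([  2.1, -61.2]))
bar near (array([598.7, -83.8]), array([-12.6,  59.6])) (array([ 527.9, -181.9]), array([-11.8, -61.3]))
wall top near (array([ 673. , -142.8]), array([82.2, 55.9])) (array([ 647.3, -178.4]), array([82.5, 12. ])) rodL (array([593.7, -12.6]), array([-58.7, 114.2])) postL (array([548.8,  20.4]), array([-114.3,  114.4]))
[0.61938068 0.04828179 0.47543461]
0.807269441917726 -0.5901830632488899
```

>>> {"fn": "carry_out", "kwargs": {
  "steps": [
    [[-7,-34,-20],-0.004],
    [[-7,-34,-40],-0.004],
    [[-6,-33,-50],0],
    [[0,0,-50],0],
    [[0,0,-20],0],
    [[0,0,0],0]
  ]
}}

```text
clock: 4.62
eef_pos: [0.5512, -0.1187, 0.1497]
orientation: [-0.672, 0.672, -0.22, 0.218]
contact_force: [-0.2, -0.2, 0.8]
gripper_width: 0.0877
```

>>> {"fn": "carry_out", "kwargs": {
  "steps": [
    [[0,0,-30],0],
    [[0,0,-30],0],
    [[0,0,-11],0],
    [[0,0,0],0],
    [[0,0,0],0]
  ]
}}

```text
clock: 5.25
eef_pos: [0.5527, -0.1193, 0.0818]
orientation: [0.672, -0.672, 0.218, -0.22]
contact_force: [0.2, -0.5, 0.6]
gripper_width: 0.0879
```

>>> {"fn": "carry_out", "kwargs": {
  "steps": [
    [[0,0,0],0],
    [[0,0,0],0],
    [[0,0,0],0],
    [[0,0,0],0],
    [[0,0,0],0],
    [[0,0,0],0]
  ],
  "hand": 1
}}

```text
clock: 6.0
eef_pos: [0.5516, -0.1191, 0.0795]
orientation: [-0.672, 0.672, -0.219, 0.219]
contact_force: [-0.0, 0.1, -0.1]
gripper_width: 0.0313
```

>>> {"fn": "carry_out", "kwargs": {
  "steps": [
    [[-8,6,0],0],
    [[-8,6,0],0],
    [[-8,6,0],0],
    [[-8,6,0],0],
    [[-8,6,0],0],
    [[-8,6,0],0],
    [[-8,5,0],0],
    [[-2,2,0],0],
    [[0,0,0],0],
    [[0,0,0],0],
    [[0,0,0],0]
  ]
}}

```text
clock: 7.38
eef_pos: [0.4925, -0.0764, 0.0795]
orientation: [-0.672, 0.673, -0.22, 0.219]
contact_force: [-2.9, -4.8, 1.0]
gripper_width: 0.0175
```

```bash
python3 - <<'E'
from h import *
st()
E
```

```text
t 7.38 tcp [492.5 -76.4  79.5] jaw -36.1 q [-0.22 -0.15  1.76 -0.    1.54  0.41] F [-2.9 -4.8  1. ] w 17.5
```

>>> {"fn": "carry_out", "kwargs": {
  "steps": [
    [[0,0,0],0],
    [[0,0,0],0],
    [[0,0,0],0],
    [[0,0,40],0],
    [[0,0,50],0],
    [[6,30,40],0.15],
    [[12,40,40],0.16],
    [[16,40,10],0.17],
    [[16,40,0],0.17],
    [[16,39,0],0.167],
    [[0,0,0],0],
    [[0,0,0],0]
  ],
  "hand": -1
}}

```text
clock: 8.88
eef_pos: [0.5594, 0.1126, 0.2594]
orientation: [-0.704, 0.704, 0.065, -0.066]
contact_force: [-0.4, -0.2, -0.4]
gripper_width: 0.0876
```

```bash
python3 - <<'E'
from h import *
s=st(); c=look('wrist','w2.png'); 
for r in ribs(c): print(*r)
im=cv2.resize(c['pixels'],(800,600),interpolation=cv2.INTER_CUBIC); cv2.imwrite('pics/w2b.png',im)
E
```

```text
t 8.88 tcp [559.4 112.6 259.4] jaw 10.6 q [ 0.14  0.02  1.28 -0.    1.85 -0.05] F [-0.4 -0.2 -0.4] w 87.6
[561.  98.] 11.8 (59, 50) [256. 169.]
[459.1 114. ] -40.4 (59, 50) [175. 142.]
```

View pics/w2b.png

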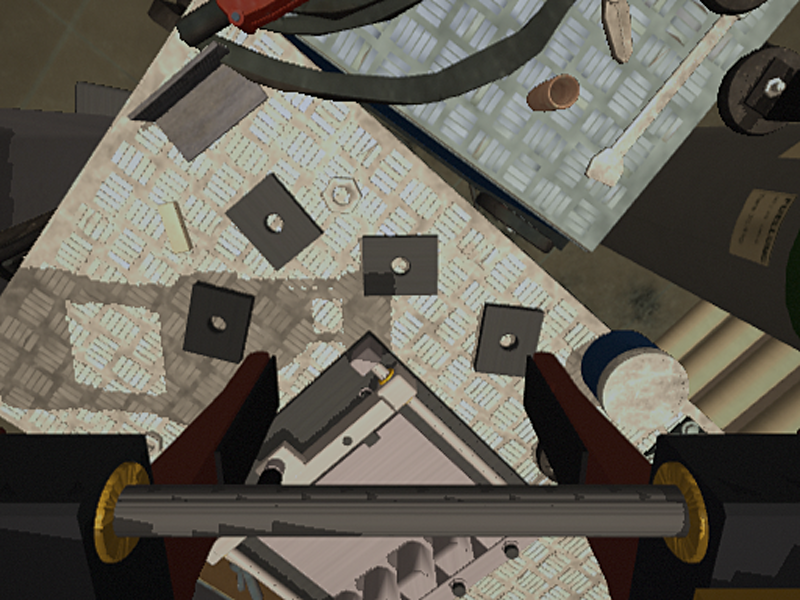

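The wrist view confirms the next rib at (400,265), lying along the jaw axis at (561,98), 11.5°. Its surroundings are free. Going down with the jaws over its 60 mm ends, 16 mm off centre.

>>> {"fn": "carry_out", "kwargs": {
  "steps": [
    [[-1.5,1,-50],0.015],
    [[0,0,-55],0],
    [[0,0,-55],0],
    [[0,0,-45],0],
    [[0,0,-22],0],
    [[0,0,-10],0],
    [[0,0,0],0],
    [[0,0,0],0]
  ]
}}

```text
clock: 9.93
eef_pos: [0.5591, 0.1137, 0.0244]
orientation: [0.704, -0.703, -0.072, 0.07]
contact_force: [-0.2, -0.2, 0.6]
gripper_width: 0.088
```

>>> {"fn": "carry_out", "kwargs": {
  "steps": [
    [[0,0,0],0],
    [[0,0,0],0],
    [[0,0,0],0],
    [[0,0,0],0],
    [[0,0,0],0],
    [[0,0,0],0]
  ],
  "hand": 1
}}

```text
clock: 10.68
eef_pos: [0.5582, 0.1139, 0.0228]
orientation: [0.704, -0.703, -0.071, 0.071]
contact_force: [-0.3, 0.2, 2.6]
gripper_width: 0.0597
```

>>> {"fn": "carry_out", "kwargs": {
  "steps": [
    [[0,0,15],0],
    [[0,0,25],0],
    [[0,0,25],0],
    [[-10,-17,10],0.148],
    [[-10,-18,0],0.148],
    [[-10,-18,0],0.148],
    [[-9,-18,0],0.148],
    [[0,0,0],0.146],
    [[0,0,0],0],
    [[0,0,0],0]
  ]
}}

```text
clock: 11.92
eef_pos: [0.5191, 0.043, 0.0976]
orientation: [0.631, -0.631, -0.319, 0.319]
contact_force: [0.4, -0.2, -3.2]
gripper_width: 0.0594
```

```bash
python3 - <<'E'
from h import *
s=st(); c=look('wrist','w3.png'); d=look('scene')
u=proj(d,np.array(s['eef_pos'])-[0,0,.015]).astype(int); print(u)
a=cv2.resize(c['pixels'],(400,300)); x0=max(u[0]-60,0);y0=max(u[1]-50,0); b=cv2.resize(d['pixels'][y0:y0+90,x0:x0+120],(400,300),interpolation=cv2.INTER_CUBIC)
cv2.imwrite('pics/v3.png',np.hstack([a,b]))
E
```

```text
t 11.93 tcp [519.1  43.   97.6] jaw 53.7 q [ 0.02 -0.1   1.68  0.    1.57 -0.92] F [ 0.4 -0.2 -3.2] w 59.4
[246 211]
```

View pics/v3.png

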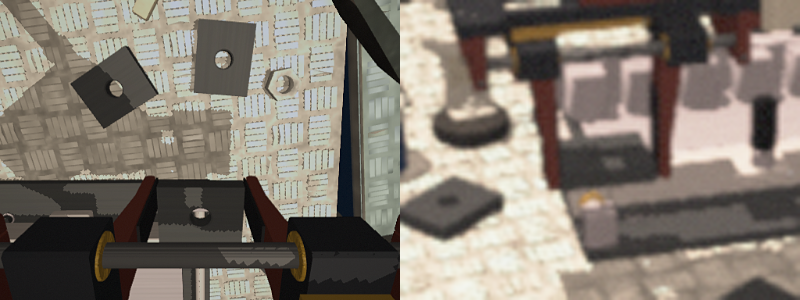

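The rib is held flat between the fingers and has not swung. Pressing its free side down on the left post to tip it.

>>> {"fn": "carry_out", "kwargs": {
  "steps": [
    [[0,0,-20],0],
    [[0,0,-15],0],
    [[0,0,-7],0],
    [[0,0,-5],0],
    [[0,0,-5],0],
    [[0,0,0],0]
  ]
}}

```text
clock: 12.78
eef_pos: [0.519, 0.0426, 0.0462]
orientation: [-0.63, 0.631, 0.32, -0.32]
contact_force: [-4.1, -1.2, 3.5]
gripper_width: 0.0599
```

>>> {"fn": "carry_out", "kwargs": {
  "steps": [
    [[0,0,-5],0],
    [[0,0,-5],0],
    [[0,0,-5],0],
    [[0,0,-2.5],0],
    [[0,0,0],0]
  ]
}}

```text
clock: 13.4
eef_pos: [0.5198, 0.0433, 0.0292]
orientation: [-0.63, 0.631, 0.321, -0.32]
contact_force: [-2.1, 1.5, 4.2]
gripper_width: 0.0595
```

```bash
cat >> h.py <<'E'
def duo(fn,off=(0,0,-.015),w=120):
    s=st(); c=look('wrist'); d=look('scene'); h=int(w*.75)
    u=proj(d,np.array(s['eef_pos'])+off).astype(int)
    a=cv2.resize(c['pixels'],(400,300)); x0=max(u[0]-w//2,0);y0=max(u[1]-h//2,0); b=cv2.resize(d['pixels'][y0:y0+h,x0:x0+w],(400,300),interpolation=cv2.INTER_CUBIC)
    cv2.imwrite('pics/'+fn,np.hstack([a,b])); return c,d
E
python3 - <<'E'
from h import *
duo('v4.png')
E
```

```text
t 13.40 tcp [519.8  43.3  29.2] jaw 53.9 q [ 0.02 -0.06  1.76  0.    1.44 -0.92] F [-2.1  1.5  4.2] w 59.5
```

View pics/v4.png

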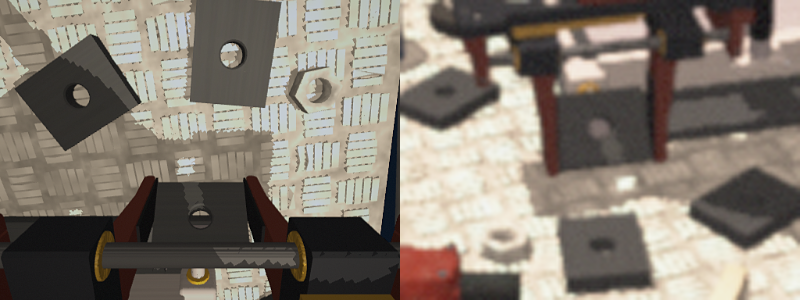

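The rib is tilting up well, with the post under its face, at only about 5 N. Now I advance against the post to bring it upright.

>>> {"fn": "carry_out", "kwargs": {
  "steps": [
    [[4,-3,0],0],
    [[4,-3,2],0],
    [[3,-2,2],0],
    [[3,-2,2],0],
    [[2,-1.5,0],0],
    [[2,-1.5,0],0],
    [[0,0,0],0],
    [[0,0,0],0]
  ]
}}

```text
clock: 14.5
eef_pos: [0.5306, 0.0346, 0.0304]
orientation: [0.635, -0.625, -0.317, 0.325]
contact_force: [-20.8, 15.1, 1.1]
gripper_width: 0.0601
```

```bash
python3 - <<'E'
from h import *
duo('v5.png')
E
```

```text
t 14.50 tcp [530.6  34.6  30.4] jaw 54.0 q [-0.   -0.01  1.72  0.01  1.46 -0.95] F [-20.8  15.1   1.1] w 60.1
```

View pics/v5.png

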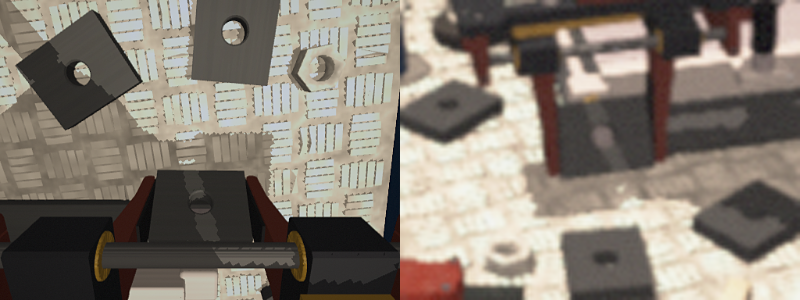

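```bash
python3 - <<'E'
from h import *
c=look('wrist'); s=observe(); T=np.array(c['extrinsics']); tcp=np.array(s['eef_pos'])
g=c['pixels']; cv2.imwrite('pics/w5c.png',cv2.resize(g[200:330,150:360],None,fx=3.6,fy=3.6,interpolation=cv2.INTER_CUBIC))
j=np.radians(-36.17); ex=np.array([np.cos(j),np.sin(j),0])
# plane-of-symmetry: top edge centre & hole centre vs angle; robot-side (upper) face
def pts(th,slip=0):
    u=np.array([np.cos(th)*ex[0],np.cos(th)*ex[1],np.sin(th)])   # along rib from pivot to free edge
    n=np.array([-np.sin(th)*ex[0],-np.sin(th)*ex[1],np.cos(th)]) # outward (up) face
    p=tcp+[0,0,-.0145]; return p+u*.040+n*.006, p+u*(.016)+n*.006
for th in (0,50,60,65,70,75,80,85,90,95):
    a,b=pts(np.radians(th)); print(th,proj(c,a).round(1),proj(c,b).round(1))
E
```

```text
0 [255.1 316.3] [255.1 278.8]
50 [254.7 322.4] [255.1 271.7]
60 [254.7 315.3] [255.1 267.4]
65 [254.7 310.5] [255.1 264.9]
70 [254.7 305.1] [255.1 262.3]
75 [254.7 298.9] [255.1 259.5]
80 [254.7 292.2] [255.1 256.6]
85 [254.7 284.8] [255.1 253.6]
90 [254.7 277. ] [255.1 250.6]
95 [254.8 268.9] [255.1 247.5]
```

View pics/w5c.png

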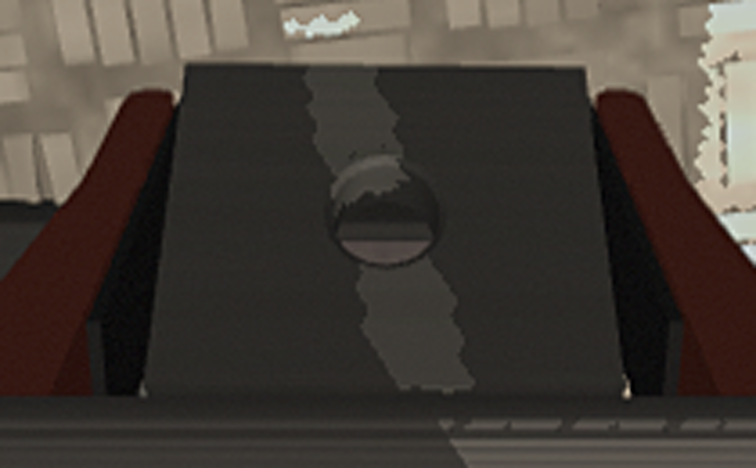

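```bash
cat >> h.py <<'E'
EX=np.array([np.cos(np.radians(-36.17)),np.sin(np.radians(-36.17)),0])
def ribfit(c,tcp,low,hole,sides,ex=EX,t0=60):
    """low: 2 px corners of the robot-side edge of the seen face; hole px; sides: 2 px on side edges -> angle, edge position rel. TCP (along ex, z) in mm"""
    from scipy.optimize import least_squares
    ey=np.array([-ex[1],ex[0],0]); up=np.array([0,0,1.])
    def P(q,s,y): th=q[0]; u=np.cos(th)*ex+np.sin(th)*up; return tcp+ex*q[1]+up*q[2]+u*s+ey*(y+q[4])
    def res(q):
        r=[proj(c,P(q,0,.03))-low[1],proj(c,P(q,0,-.03))-low[0],proj(c,P(q,.024,0))-hole]
        r+= [proj(c,P(q,q[3],.03))-sides[1],proj(c,P(q,q[3],-.03))-sides[0]]
        return np.concatenate(r)
    best=min((least_squares(res,[np.radians(t),-.01,-.02,.045,0]) for t in (20,50,80,100)),key=lambda s:s.cost)
    q=best.x; print('theta %.1f'%np.degrees(q[0]),'edge rel tcp mm',(q[1:3]*1000).round(1),'s %.1f y %.1f'%(q[3]*1000,q[4]*1000),'res',best.fun.round(1)); return q
E
python3 - <<'E'
from h import *
c=look('wrist'); s=observe(); tcp=np.array(s['eef_pos'])
k=lambda x,y:np.array([150+x/3.6,200+y/3.6])
for sw in (0,1):
    lo=[k(186,65),k(584,65)]; si=[k(145,390),k(625,390)]
    if sw: lo=lo[::-1]; si=si[::-1]
    ribfit(c,tcp,lo,k(384,211),si)
E
```

```text
theta 54.7 edge rel tcp mm [-15.5 -18. ] s 48.3 y 0.9 res [ 0.1  0.2  0.1 -0.2  0.2  0.  -0.2  0.3 -0.2 -0.3]
theta 34.7 edge rel tcp mm [  5617818.2 -12684925.9] s 3071249.5 y 10742.5 res [ 55.3  13.5 -55.2  13.5   0.3 -27.   66.5  -0.  -66.9  -0. ]
```

>>> {"fn": "carry_out", "kwargs": {
  "steps": [
    [[3,-2,1],0],
    [[3,-2,1],0],
    [[3,-2,1],0],
    [[0,0,0],0]
  ]
}}

```text
clock: 15.2
eef_pos: [0.5351, 0.0312, 0.0307]
orientation: [0.639, -0.621, -0.314, 0.329]
contact_force: [-33.3, 25.3, 0.8]
gripper_width: 0.0599
```

```bash
python3 - <<'E'
from h import *
s=st(); c=look('wrist'); print(np.round(s['effort'],1))
g=c['pixels']; cv2.imwrite('pics/w6c.png',cv2.resize(g[200:330,150:360],None,fx=3.6,fy=3.6,interpolation=cv2.INTER_CUBIC))
E
```

```text
t 15.20 tcp [535.1  31.2  30.7] jaw 54.1 q [-0.01  0.01  1.69  0.01  1.47 -0.96] F [-33.3  25.3   0.8] w 59.9
[-14.2 -42.3 -54.7  -7.6 -10.7  -0. ]
```

View pics/w6c.png

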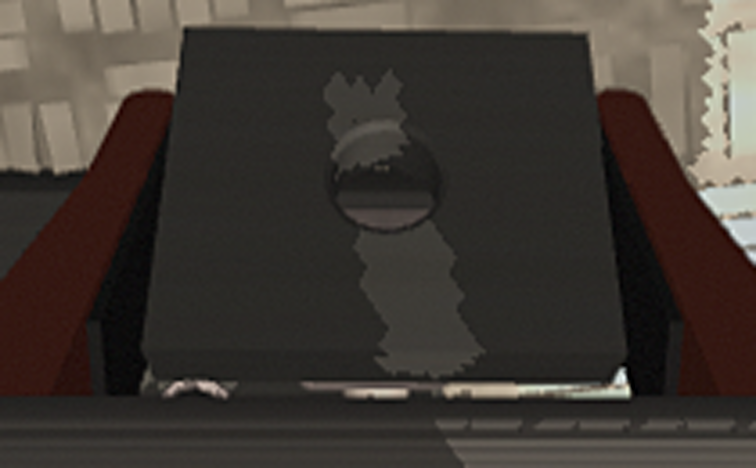

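```bash
python3 - <<'E'
from h import *
c=look('wrist'); s=st(); tcp=np.array(s['eef_pos'])
k=lambda x,y:np.array([150+x/3.6,200+y/3.6])
q=ribfit(c,tcp,[k(184,29),k(587,33)],k(384,176),[k(147,350),k(622,350)])
d=(tcp*1000)[:2]-[573.6,-139.4]; print('tcp jig x',EX[:2]@d,'y',np.array([-EX[1],EX[0]])@d)
th=q[0]; e=q[1:3]*1000; far=e+12*np.array([np.sin(th),-np.cos(th)]); print('lower far corner rel tcp',far,'top',e+48*np.array([np.cos(th),np.sin(th)]))
E
```

```text
t 15.30 tcp [535.1  31.3  30.7] jaw 54.1 q [-0.01  0.01  1.69  0.01  1.47 -0.96] F [-33.3  24.    0.7] w 59.8
theta 51.5 edge rel tcp mm [-21.1 -18.2] s 47.6 y 0.9 res [-0.3 -0.4  0.5  0.   0.2  0.4  0.   0.5 -0.4 -0.5]
tcp jig x -131.82824604086878 y 115.0291546837921
lower far corner rel tcp [-11.69189321 -25.71459451] top [ 8.78007377 19.32870209]
```

The rib is sliding through the pads at about 52° and no longer rotating, because the pad patch is too big. I'll set it down leaning on the post, then let the jaws square it across its thickness.

>>> {"fn": "carry_out", "kwargs": {
  "steps": [
    [[-5,3.5,0],0],
    [[-5,3.5,-1],0],
    [[-3,2,-2],0],
    [[0,0,-3],0],
    [[0,0,-3],0],
    [[0,0,0],0]
  ]
}}

```text
clock: 16.05
eef_pos: [0.5335, 0.0326, 0.0289]
orientation: [-0.63, 0.631, 0.32, -0.32]
contact_force: [-3.1, 0.7, 2.7]
gripper_width: 0.0602
```

```bash
python3 - <<'E'
from h import *
st()
E
```

```text
t 16.05 tcp [533.5  32.6  28.9] jaw 53.8 q [-0.   -0.02  1.72 -0.    1.44 -0.94] F [-3.1  0.7  2.7] w 60.2
```

>>> {"fn": "carry_out", "kwargs": {
  "steps": [
    [[-2,1.5,-2],0],
    [[0,0,-2],0],
    [[0,0,0],0]
  ]
}}

```text
clock: 16.42
eef_pos: [0.5332, 0.0333, 0.028]
orientation: [-0.629, 0.632, 0.322, -0.319]
contact_force: [-4.7, -1.6, 14.2]
gripper_width: 0.0598
```

>>> {"fn": "carry_out", "kwargs": {
  "steps": [
    [[0,0,0],0],
    [[0,0,0],0],
    [[0,0,0],0],
    [[0,0,15],0],
    [[0,0,35],0],
    [[0,0,40],0]
  ],
  "hand": -0.7
}}

```text
clock: 17.18
eef_pos: [0.5306, 0.034, 0.1146]
orientation: [0.631, -0.63, -0.319, 0.321]
contact_force: [-0.0, -0.4, -0.1]
gripper_width: 0.0746
```

>>> {"fn": "carry_out", "kwargs": {
  "steps": [
    [[2,3,50],-0.18],
    [[2,3,50],-0.18],
    [[2,3,0],-0.18],
    [[2,3,0],-0.18],
    [[2,3,0],-0.18],
    [[2,2,0],-0.18],
    [[0,0,0],-0.18],
    [[0,0,0],-0.18],
    [[0,0,0],-0.13],
    [[0,0,0],0],
    [[0,0,0],0]
  ],
  "hand": -1
}}

```text
clock: 18.55
eef_pos: [0.5431, 0.0512, 0.2142]
orientation: [-0.673, 0.673, -0.218, 0.218]
contact_force: [1.7, 0.6, -0.2]
gripper_width: 0.0875
```

```bash
python3 - <<'E'
from h import *
s=st(); c=look('wrist')
for r in ribs(c): print(*r)
cv2.imwrite('pics/w7.png',cv2.resize(c['pixels'],(768,576),interpolation=cv2.INTER_CUBIC))
E
```

```text
t 18.55 tcp [543.1  51.2 214.2] jaw -36.0 q [ 0.03 -0.06  1.43 -0.    1.77  0.66] F [ 1.7  0.6 -0.2] w 87.5
[459.7 113.2] -40.6 (62, 50) [162. 165.]
[662.2  50.4] -86.2 (62, 51) [350. 101.]
```

View pics/w7.png

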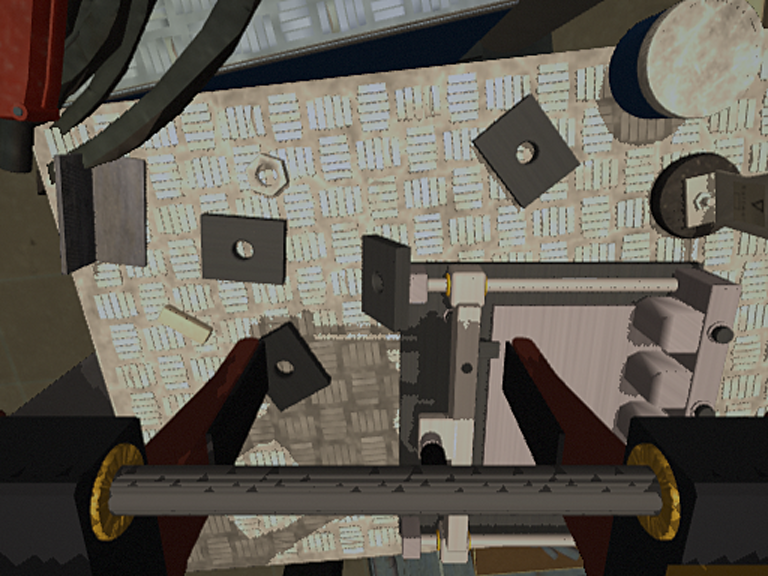

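The rib leans steadily on the left post at px (385,283), tilted about 55°. Nothing else has moved: the nut, offcut, stick, tin and holder are all in place. Now I close the jaws across it at its left part, clear of the post.

>>> {"fn": "carry_out", "kwargs": {
  "steps": [
    [[3,-1,-50],0],
    [[0,0,-50],0],
    [[0,0,-45],0],
    [[0,0,-30],0],
    [[0,0,-13],0],
    [[0,0,-3],0],
    [[0,0,0],0],
    [[0,0,0],0]
  ]
}}

```text
clock: 19.6
eef_pos: [0.5467, 0.0512, 0.0233]
orientation: [0.673, -0.672, 0.218, -0.219]
contact_force: [4.4, 4.7, -1.2]
gripper_width: 0.0881
```

>>> {"fn": "carry_out", "kwargs": {
  "steps": [
    [[0,0,0],0],
    [[0,0,0],0],
    [[0,0,0],0],
    [[0,0,0],0],
    [[0,0,0],0],
    [[0,0,0],0],
    [[0,0,0],0],
    [[0,0,0],0],
    [[0,0,0],0]
  ],
  "hand": 1
}}

```text
clock: 20.72
eef_pos: [0.546, 0.0503, 0.0228]
orientation: [-0.672, 0.672, -0.219, 0.219]
contact_force: [-0.9, 1.0, -2.9]
gripper_width: 0.012
```

>>> {"fn": "carry_out", "kwargs": {
  "steps": [
    [[0,0,0],0],
    [[0,0,0],0],
    [[0,0,4],0],
    [[0,0,5],0],
    [[0,0,0],0],
    [[0,0,0],0]
  ],
  "hand": 0.5
}}

```text
clock: 21.48
eef_pos: [0.5461, 0.0504, 0.0322]
orientation: [0.672, -0.672, 0.219, -0.219]
contact_force: [0.1, 1.0, -0.3]
gripper_width: 0.022
```

>>> {"fn": "carry_out", "kwargs": {
  "steps": [
    [[0,0,0],0],
    [[0,0,0],0],
    [[0,0,0],0],
    [[0,0,0],0]
  ],
  "hand": 1
}}

```text
clock: 21.98
eef_pos: [0.546, 0.0504, 0.0319]
orientation: [-0.672, 0.672, -0.219, 0.219]
contact_force: [-0.2, -0.4, -0.5]
gripper_width: 0.0116
```

```bash
python3 - <<'E'
from h import *
s=st(); c=look('wrist'); d=look('scene')
tcp=np.array(s['eef_pos']); u=proj(d,tcp).astype(int)
b=cv2.resize(d['pixels'][u[1]-45:u[1]+30,u[0]-50:u[0]+50],(400,300),interpolation=cv2.INTER_CUBIC)
a=cv2.resize(c['pixels'][160:340,136:376],(400,300),interpolation=cv2.INTER_CUBIC)
cv2.imwrite('pics/v8.png',np.hstack([a,b]))
E
```

```text
t 21.98 tcp [546.   50.4  31.9] jaw -36.1 q [ 0.03  0.02  1.68 -0.    1.44  0.66] F [-0.2 -0.4 -0.5] w 11.6
```

View pics/v8.png

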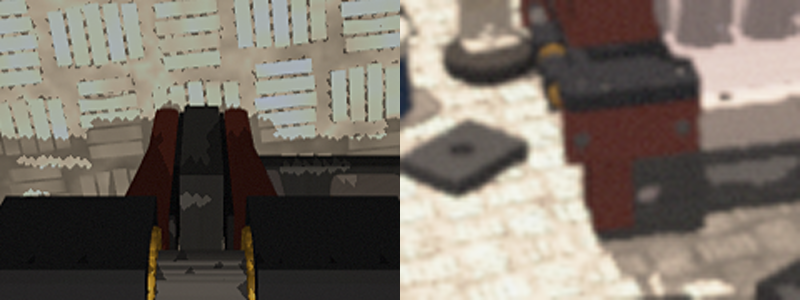

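```bash
python3 - <<'E'
from h import *
c=look('wrist'); s=observe(); tcp=np.array(s['eef_pos']); ey=np.array([-EX[1],EX[0],0])
for e in (6,9,12):
    print(e,[proj(c,np.r_[(tcp+ey*e/1000)[:2],z]).round(0) for z in (0,.048)])
g=c['pixels'][200:330,256].max(axis=1); print([ (200+i,int(v)) for i,v in enumerate(g) if i%3==0][:30])
E
```

```text
6 [array([257., 224.]), array([257., 267.])]
9 [array([257., 220.]), array([257., 262.])]
12 [array([257., 215.]), array([257., 256.])]
[(200, 161), (203, 157), (206, 156), (209, 173), (212, 178), (215, 178), (218, 176), (221, 179), (224, 14), (227, 30), (230, 29), (233, 30), (236, 32), (239, 28), (242, 32), (245, 29), (248, 29), (251, 32), (254, 26), (257, 20), (260, 21), (263, 22), (266, 38), (269, 37), (272, 35), (275, 34), (278, 58), (281, 65), (284, 42), (287, 35)]
```

The rib stands square in the jaws. Its left end is 6.3 mm beyond the TCP, and both bottom and top edge rows agree on that. Now I carry it to just in front of slot 1.

>>> {"fn": "carry_out", "kwargs": {
  "steps": [
    [[0,0,20],0],
    [[0,0,30],0],
    [[0,0,25],0.1],
    [[8,-16,0],0.17],
    [[8,-17,0],0.17],
    [[8,-17,0],0.17],
    [[8,-17,0],0.17],
    [[8,-17,0],0.17],
    [[8,-17,0],0.17],
    [[8,-17,0],0.17],
    [[6.5,-15.5,0],0.17],
    [[0,0,0],0.11]
  ]
}}

```text
clock: 23.62
eef_pos: [0.6088, -0.0843, 0.108]
orientation: [-0.63, 0.63, 0.321, -0.321]
contact_force: [-0.4, 0.2, -3.5]
gripper_width: 0.0115
```

>>> {"fn": "carry_out", "kwargs": {
  "steps": [
    [[0,0,0],0],
    [[0,0,0],0]
  ]
}}

```text
clock: 23.88
eef_pos: [0.6086, -0.0829, 0.1076]
orientation: [-0.631, 0.631, 0.32, -0.32]
contact_force: [-1.1, 0.0, -2.7]
gripper_width: 0.0118
```

```bash
cat >> h.py <<'E'
JO=np.array([573.6,-139.4])
def tj():
    s=st(); d=np.array(s['eef_pos'])[:2]*1000-JO; print('tcp in jig',(EX[:2]@d).round(1),(np.array([-EX[1],EX[0]])@d).round(1)); return s
def mv(dx,dy): v=EX[:2]*dx+np.array([-EX[1],EX[0]])*dy; return v.round(1)
E
python3 - <<'E'
from h import *
s=tj(); d=look('scene'); tcp=np.array(s['eef_pos']); u=proj(d,tcp).astype(int); print(u)
c=look('wrist'); import pickle; pickle.dump(c,open('w9.pkl','wb'))
b=cv2.resize(d['pixels'][u[1]-50:u[1]+70,u[0]-80:u[0]+80],(400,300),interpolation=cv2.INTER_CUBIC)
a=cv2.resize(c['pixels'],(400,300))
cv2.imwrite('pics/v9.png',np.hstack([a,b]))
E
```

```text
t 23.88 tcp [608.6 -82.9 107.6] jaw 53.7 q [-0.19  0.14  1.41  0.    1.59 -1.13] F [-1.1  0.  -2.7] w 11.8
tcp in jig -5.1 66.2
[254 170]
```

View pics/v9.png

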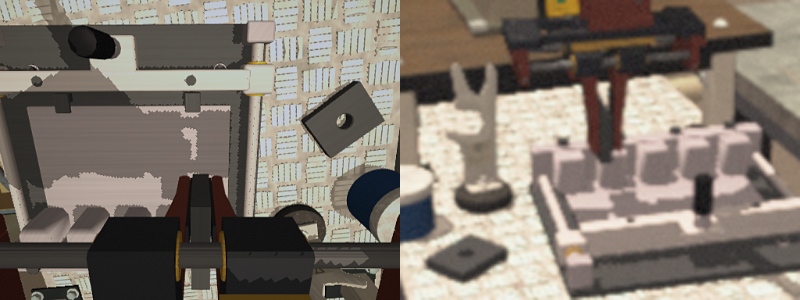

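```bash
python3 - <<'E'
from h import *
import pickle; c=pickle.load(open('w9.pkl','rb'))
g=cv2.cvtColor(c['pixels'],cv2.COLOR_BGR2GRAY)
def J(u,v,z): w=unproj(c,(u,v),z)[:2]*1000-JO; return (EX[:2]@w).round(1),(np.array([-EX[1],EX[0]])@w).round(1)
# plate edges / clips by intensity transitions along rows/columns
def edges(line,th=30): 
    d=np.diff(cv2.GaussianBlur(line.reshape(1,-1).astype(np.float32),(5,1),0).ravel()); 
    return [(i,round(float(d[i]))) for i in range(1,len(d)-1) if abs(d[i])>8 and abs(d[i])>=abs(d[i-1]) and abs(d[i])>=abs(d[i+1])]
for r in (136,140,180,200): print('row',r,[(i,s,J(i,r,.016)[1] if r>145 else J(i,r,.019)[1]) for i,s in edges(g[r,:350])])
for col in (120,160,200): print('col',col,[(i,s,J(col,i,.016)[0]) for i,s in edges(g[100:200,col])],)
print('rod right at z26 row 170',[ (i,s,J(i,170,.026)[1]) for i,s in edges(g[170,300:360])] , J(328,170,.026))
E
```

```text
row 136 [(35, 10, np.float64(-92.0)), (69, -17, np.float64(-67.6)), (90, 21, np.float64(-52.5)), (173, 22, np.float64(7.1)), (178, 9, np.float64(10.7)), (235, -38, np.float64(51.7)), (256, 34, np.float64(66.8)), (294, -41, np.float64(94.1)), (306, -16, np.float64(102.7)), (319, 26, np.float64(112.1)), (332, -37, np.float64(121.4)), (335, 40, np.float64(123.6)), (347, -21, np.float64(132.2))]
row 140 [(34, 22, np.float64(-93.3)), (70, -20, np.float64(-67.3)), (90, 29, np.float64(-52.9)), (180, 25, np.float64(12.0)), (236, -42, np.float64(52.3)), (256, 39, np.float64(66.8)), (266, -16, np.float64(74.0)), (268, 19, np.float64(75.4)), (273, 10, np.float64(79.0)), (276, -20, np.float64(81.2)), (279, 17, np.float64(83.4)), (283, 9, np.float64(86.3)), (294, -38, np.float64(94.2)), (307, -15, np.float64(103.6)), (318, 26, np.float64(111.5)), (331, -33, np.float64(120.9)), (334, 38, np.float64(123.1)), (344, -12, np.float64(130.3)), (347, 17, np.float64(132.4))]
row 180 [(13, -8, np.float64(-117.6)), (42, 23, np.float64(-95.6)), (243, 29, np.float64(56.9)), (251, -27, np.float64(62.9)), (292,
[... 418 characters left out ...]
.4)), (250, -27, np.float64(62.1)), (292, -24, np.float64(94.6)), (294, 15, np.float64(96.1)), (304, -14, np.float64(103.9)), (315, 28, np.float64(112.4)), (327, -33, np.float64(121.7)), (330, 26, np.float64(124.0)), (333, 21, np.float64(126.3))]
col 120 [(16, -24, np.float64(-132.7)), (35, 20, np.float64(-121.4))]
col 160 [(15, -38, np.float64(-133.3)), (35, 19, np.float64(-121.3))]
col 200 [(15, -38, np.float64(-133.3)), (35, 34, np.float64(-121.3)), (40, -26, np.float64(-118.3))]
rod right at z26 row 170 [(5, -14, np.float64(-113.8)), (17, 27, np.float64(-105.2)), (29, -34, np.float64(-96.5)), (32, 37, np.float64(-94.4)), (55, 10, np.float64(-77.8))] (np.float64(-31.2), np.float64(118.6))
```

The clip and plate edges confirm the jig fit: y is centred within 0.6 mm. Lowering in front of slot 1 and sliding in.

>>> {"fn": "carry_out", "kwargs": {
  "steps": [
    [[0,-0.5,-25],0],
    [[0,0,-20],0],
    [[0,0,-9],0],
    [[0,0,-4],0],
    [[0,0,0],0],
    [[0,0,0],0]
  ]
}}

```text
clock: 24.72
eef_pos: [0.6091, -0.0837, 0.05]
orientation: [-0.63, 0.631, 0.321, -0.32]
contact_force: [-0.0, 0.2, -3.6]
gripper_width: 0.0121
```

>>> {"fn": "carry_out", "kwargs": {
  "steps": [
    [[4.8,-3.6,0],0],
    [[4.8,-3.6,0],0],
    [[4.9,-3.5,0],0],
    [[4.8,-3.5,0],0],
    [[0,0,0],0]
  ]
}}

```text
clock: 25.35
eef_pos: [0.6282, -0.0981, 0.0489]
orientation: [0.63, -0.63, -0.32, 0.32]
contact_force: [0.5, 0.7, -2.6]
gripper_width: 0.0122
```

```bash
python3 -c "
from h import *
tj()"
```

```text
t 25.35 tcp [628.2 -98.1  48.9] jaw 53.8 q [-0.21  0.23  1.42 -0.    1.49 -1.15] F [ 0.5  0.7 -2.6] w 12.2
tcp in jig 19.7 65.5
```

>>> {"fn": "carry_out", "kwargs": {
  "steps": [
    [[2.4,-1.8,0],0],
    [[2.4,-1.7,0],0],
    [[0,0,-1],0],
    [[0,0,-0.5],0],
    [[0,0,0],0]
  ]
}}

```text
clock: 25.98
eef_pos: [0.6328, -0.1013, 0.0479]
orientation: [-0.63, 0.631, 0.32, -0.32]
contact_force: [-0.2, -0.5, -1.1]
gripper_width: 0.0119
```

>>> {"fn": "carry_out", "kwargs": {
  "steps": [
    [[0,0,0],0],
    [[0,0,0],0],
    [[0,0,0],0],
    [[0,0,0],0]
  ],
  "hand": 0.4
}}

```text
clock: 26.48
eef_pos: [0.6328, -0.1013, 0.0477]
orientation: [-0.63, 0.63, 0.32, -0.32]
contact_force: [-0.6, 0.1, -0.5]
gripper_width: 0.0263
```

>>> {"fn": "carry_out", "kwargs": {
  "steps": [
    [[0,0,12],0],
    [[0,0,30],0],
    [[0,0,45],0],
    [[0,0,50],0],
    [[0,0,30],0]
  ]
}}

```text
clock: 27.1
eef_pos: [0.6333, -0.1014, 0.2193]
orientation: [-0.629, 0.632, 0.322, -0.319]
contact_force: [1.6, 0.4, -0.3]
gripper_width: 0.0264
```

```bash
python3 - <<'E'
from h import *
tj()
E
```

```text
t 27.10 tcp [ 633.3 -101.4  219.3] jaw 53.9 q [-0.21  0.2   1.16  0.    1.79 -1.15] F [ 1.6  0.4 -0.3] w 26.4
tcp in jig 25.7 65.9
```

>>> {"fn": "carry_out", "kwargs": {
  "steps": [
    [[0,16,0],0.1],
    [[0,30,0],0.15],
    [[0,30,0],0.15],
    [[4,30,0],0.15],
    [[4,30,0],0.147],
    [[5,15,0],0],
    [[0,0,0],0],
    [[0,0,0],0],
    [[0,0,0],0]
  ],
  "hand": -1
}}

```text
clock: 28.22
eef_pos: [0.6457, 0.0486, 0.2146]
orientation: [0.484, -0.484, -0.516, 0.516]
contact_force: [1.3, -0.2, -0.0]
gripper_width: 0.0872
```

```bash
python3 - <<'E'
from h import *
s=tj(); c=look('wrist','w10.png'); 
for r in ribs(c): print(*r)
print(find('wrist',c,'rib_a'))
E
```

```text
t 28.23 tcp [645.7  48.6 214.6] jaw 93.7 q [ 0.02  0.22  1.14 -0.    1.78 -1.61] F [ 1.3 -0.2 -0. ] w 87.2
tcp in jig -52.7 194.3
[661.8  49.7] -86.3 (59, 50) [256. 180.]
[(0.9, array([660.,  47.,  12.])), (0.86, array([ 646., -106.,   64.])), (0.85, array([489., 111.,  12.]))]
```

>>> {"fn": "carry_out", "kwargs": {
  "steps": [
    [[0,0,-50],0],
    [[0,0,-55],0],
    [[0,0,-45],0],
    [[0,0,-28],0],
    [[0,0,-12],0],
    [[0,0,-2],0],
    [[0,0,0],0],
    [[0,0,0],0]
  ]
}}

```text
clock: 29.32
eef_pos: [0.6467, 0.0497, 0.0244]
orientation: [-0.482, 0.484, 0.517, -0.516]
contact_force: [-0.2, 0.5, -0.5]
gripper_width: 0.0875
```

>>> {"fn": "carry_out", "kwargs": {
  "steps": [
    [[0,0,0],0],
    [[0,0,0],0],
    [[0,0,0],0],
    [[0,0,0],0],
    [[0,0,0],0],
    [[0,0,0],0]
  ],
  "hand": 1
}}

```text
clock: 30.08
eef_pos: [0.6457, 0.0494, 0.0227]
orientation: [0.483, -0.483, -0.516, 0.516]
contact_force: [-0.4, -1.6, 1.2]
gripper_width: 0.0594
```

>>> {"fn": "carry_out", "kwargs": {
  "steps": [
    [[0,0,15],0],
    [[0,0,30],0],
    [[0,0,30],0],
    [[-25,-1,0],-0.14],
    [[-25,-1,0],-0.14],
    [[-26,-1,0],-0.14],
    [[-26,-2,0],-0.14],
    [[-25,-1,0],-0.136],
    [[0,0,0],0],
    [[0,0,0],0],
    [[0,0,0],0]
  ]
}}

```text
clock: 31.45
eef_pos: [0.5193, 0.0438, 0.0976]
orientation: [0.63, -0.63, -0.321, 0.321]
contact_force: [-0.3, 0.4, -1.8]
gripper_width: 0.0594
```

```bash
python3 - <<'E'
from h import *
s=tj(); c=look('wrist','w11.png'); 
for r in ribs(c): print(*r)
print(find('wrist',c,'rib_a'))
c=look('top','t11.png'); print(find('top',c,'rib_a')); 
for r in ribs(c): print(*r)
E
```

```text
t 31.45 tcp [519.3  43.8  97.6] jaw 54.0 q [ 0.02 -0.1   1.68  0.    1.57 -0.92] F [-0.3  0.4 -1.8] w 59.4
tcp in jig -151.9 115.9
[421.1  21.1] 85.2 (62, 48) [146. 111.]
[458.4 113.2] -40.7 (59, 48) [285.  73.]
[(0.97, array([419.,  24.,  13.])), (0.84, array([461., 116.,  14.])), (0.82, array([532.,  38.,  87.])), (0.54, array([493., -83.,  10.]))]
[(0.81, array([452., 114.,  16.])), (0.68, array([ 641., -110.,   64.])), (0.47, array([424.,  39.,  10.])), (0.32, array([489., -98.,  46.]))]
[ 45.6 -31.9] -89.0 (59, 44) [252. 376.]
[749.1 346.1] -89.2 (55, 53) [128. 118.]
[748.7 -48.8] 0.6 (71, 55) [265. 120.]
```

>>> {"fn": "carry_out", "kwargs": {
  "steps": [
    [[0,0,-20],0],
    [[0,0,-15],0],
    [[0,0,-7],0],
    [[0,0,-5],0],
    [[0,0,-5],0],
    [[0,0,-5],0],
    [[0,0,-5],0],
    [[0,0,-5],0],
    [[0,0,-2],0],
    [[0,0,0],0]
  ]
}}

```text
clock: 32.9
eef_pos: [0.5194, 0.044, 0.0298]
orientation: [-0.63, 0.63, 0.321, -0.32]
contact_force: [-2.6, 1.3, 5.3]
gripper_width: 0.0599
```

>>> {"fn": "carry_out", "kwargs": {
  "steps": [
    [[4,-3,0],0],
    [[4,-3,0],0],
    [[3,-2,0],0],
    [[2,-1.5,0],0],
    [[0,0,0],0]
  ]
}}

```text
clock: 33.52
eef_pos: [0.5278, 0.0377, 0.0264]
orientation: [0.634, -0.626, -0.319, 0.323]
contact_force: [-13.7, 12.9, 1.1]
gripper_width: 0.0596
```

```bash
python3 - <<'E'
from h import *
s=tj(); c=look('wrist','w12.png')
g=cv2.cvtColor(c['pixels'],cv2.COLOR_BGR2GRAY); print([(r,int(g[r,240:270].mean())) for r in range(190,310,4)])
E
```

```text
t 33.52 tcp [527.8  37.7  26.4] jaw 54.0 q [ 0.   -0.02  1.73  0.01  1.44 -0.94] F [-13.7  12.9   1.1] w 59.6
tcp in jig -141.5 115.9
[(190, 153), (194, 155), (198, 122), (202, 136), (206, 135), (210, 149), (214, 150), (218, 116), (222, 57), (226, 49), (230, 52), (234, 51), (238, 52), (242, 51), (246, 49), (250, 66), (254, 54), (258, 42), (262, 92), (266, 28), (270, 31), (274, 44), (278, 52), (282, 52), (286, 51), (290, 50), (294, 51), (298, 49), (302, 47), (306, 45)]
```

>>> {"fn": "carry_out", "kwargs": {
  "steps": [
    [[-3,2,0],0],
    [[-2,1.5,-2],0],
    [[0,0,-2],0],
    [[0,0,0],0]
  ]
}}

```text
clock: 34.08
eef_pos: [0.5266, 0.0378, 0.0252]
orientation: [0.63, -0.63, -0.32, 0.321]
contact_force: [-5.0, 2.3, 3.0]
gripper_width: 0.0597
```

>>> {"fn": "carry_out", "kwargs": {
  "steps": [
    [[0,0,0],0],
    [[0,0,0],0],
    [[0,0,0],0],
    [[0,0,15],0],
    [[0,0,35],0],
    [[0,0,40],0]
  ],
  "hand": -0.7
}}

```text
clock: 34.83
eef_pos: [0.5265, 0.0376, 0.1161]
orientation: [0.63, -0.63, -0.32, 0.321]
contact_force: [-0.3, 0.2, 0.2]
gripper_width: 0.0748
```

>>> {"fn": "carry_out", "kwargs": {
  "steps": [
    [[3,2,50],-0.18],
    [[3,2,45],-0.18],
    [[3,2,0],-0.18],
    [[3,2,0],-0.18],
    [[3,2,0],-0.18],
    [[3,2,0],-0.18],
    [[0,0,0],-0.18],
    [[0,0,0],-0.18],
    [[0,0,0],-0.13],
    [[0,0,0],0],
    [[0,0,0],0]
  ],
  "hand": -1
}}

```text
clock: 36.2
eef_pos: [0.5448, 0.0497, 0.2102]
orientation: [0.673, -0.673, 0.218, -0.218]
contact_force: [-0.2, 0.8, 0.1]
gripper_width: 0.0877
```

```bash
python3 - <<'E'
from h import *
s=tj(); c=look('wrist','w13.png')
for r in ribs(c): print(*r)
print(find('wrist',c,'rib_a'))
g=c['pixels'].max(axis=2); m=(g<75).astype(np.uint8); n,l,S,C=cv2.connectedComponentsWithStats(m)
for k in range(1,n):
    if S[k][4]>400: print(S[k],C[k].round())
E
```

```text
t 36.20 tcp [544.8  49.7 210.2] jaw -35.9 q [ 0.03 -0.06  1.44 -0.    1.76  0.66] F [-0.2  0.8  0.1] w 87.7
tcp in jig -134.9 135.6
[459.6 113. ] -40.7 (62, 50) [159. 166.]
[(0.8, array([431.,  17.,  11.])), (0.79, array([ 649., -105.,   59.])), (0.78, array([532.,  38.,  33.]))]
[    0     0   512   384 79381] [229. 222.]
[ 433  102   79   59 2926] [473. 132.]
[ 130  142   59   49 2392] [159. 166.]
[125 374 129  10 658] [206. 380.]
```

>>> {"fn": "carry_out", "kwargs": {
  "steps": [
    [[1.5,0.5,-50],0],
    [[0,0,-50],0],
    [[0,0,-45],0],
    [[0,0,-28],0],
    [[0,0,-12],0],
    [[0,0,-2],0],
    [[0,0,0],0],
    [[0,0,0],0]
  ]
}}

```text
clock: 37.3
eef_pos: [0.5467, 0.0511, 0.0227]
orientation: [0.673, -0.672, 0.218, -0.219]
contact_force: [4.1, 3.9, -1.7]
gripper_width: 0.0879
```

>>> {"fn": "carry_out", "kwargs": {
  "steps": [
    [[0,0,0],0],
    [[0,0,0],0],
    [[0,0,0],0],
    [[0,0,0],0],
    [[0,0,0],0],
    [[0,0,0],0],
    [[0,0,0],0],
    [[0,0,0],0],
    [[0,0,0],0]
  ],
  "hand": 1
}}

```text
clock: 38.42
eef_pos: [0.5462, 0.05, 0.0224]
orientation: [-0.672, 0.673, -0.219, 0.219]
contact_force: [1.0, -0.7, -1.3]
gripper_width: 0.0119
```

>>> {"fn": "carry_out", "kwargs": {
  "steps": [
    [[0,0,0],0],
    [[0,0,0],0],
    [[0,0,4],0],
    [[0,0,5],0],
    [[0,0,0],0],
    [[0,0,0],0]
  ],
  "hand": 0.5
}}

```text
clock: 39.17
eef_pos: [0.5462, 0.0502, 0.0316]
orientation: [0.672, -0.672, 0.219, -0.219]
contact_force: [0.5, 0.7, -0.4]
gripper_width: 0.0219
```

>>> {"fn": "carry_out", "kwargs": {
  "steps": [
    [[0,0,0],0],
    [[0,0,0],0],
    [[0,0,0],0],
    [[0,0,0],0]
  ],
  "hand": 1
}}

```text
clock: 39.67
eef_pos: [0.5461, 0.0502, 0.0314]
orientation: [-0.672, 0.672, -0.219, 0.219]
contact_force: [-0.2, -1.0, -1.0]
gripper_width: 0.0118
```

```bash
cat >> h.py <<'E'
def endcheck():
    s=tj(); c=look('wrist'); tcp=np.array(s['eef_pos']); ey=np.array([-EX[1],EX[0],0])
    g=c['pixels'].max(axis=2).astype(int)
    print('col256',[(200+i,int(v)) for i,v in enumerate(g[200:290,256]) if i%2==0])
    for e in (0,3,6,9,12): print(e,[proj(c,np.r_[(tcp+ey*e/1000)[:2],z]).round(0)[1] for z in (0,.048)])
    return c
E
python3 -c "
from h import *
endcheck()"
```

```text
t 39.67 tcp [546.1  50.2  31.4] jaw -36.0 q [ 0.03  0.02  1.68 -0.    1.44  0.66] F [-0.2 -1.  -1. ] w 11.8
tcp in jig -134.1 136.8
col256 [(200, 154), (202, 151), (204, 149), (206, 149), (208, 96), (210, 168), (212, 171), (214, 172), (216, 172), (218, 171), (220, 170), (222, 170), (224, 184), (226, 15), (228, 29), (230, 28), (232, 27), (234, 29), (236, 25), (238, 26), (240, 27), (242, 28), (244, 28), (246, 29), (248, 30), (250, 26), (252, 28), (254, 21), (256, 17), (258, 17), (260, 19), (262, 19), (264, 18), (266, 19), (268, 32), (270, 33), (272, 33), (274, 34), (276, 34), (278, 27), (280, 63), (282, 63), (284, 39), (286, 32), (288, 35)]
0 [np.float64(234.0), np.float64(280.0)]
3 [np.float64(229.0), np.float64(274.0)]
6 [np.float64(225.0), np.float64(268.0)]
9 [np.float64(220.0), np.float64(262.0)]
12 [np.float64(215.0), np.float64(256.0)]
```

>>> {"fn": "carry_out", "kwargs": {
  "steps": [
    [[0,0,25],0],
    [[0,0,30],0.1],
    [[0,0,30],0.17],
    [[4,-18,0],0.17],
    [[4,-19,0],0.17],
    [[5,-22,0],0.17],
    [[5,-22,0],0.17],
    [[5,-22,0],0.17],
    [[5,-22,0],0.17],
    [[4,-22,0],0.17],
    [[4.2,-22.2,0],0.11],
    [[0,0,0],0]
  ]
}}

```text
clock: 41.22
eef_pos: [0.582, -0.1201, 0.1155]
orientation: [0.631, -0.63, -0.319, 0.32]
contact_force: [0.5, 0.1, -2.8]
gripper_width: 0.0121
```

>>> {"fn": "carry_out", "kwargs": {
  "steps": [
    [[0,0,0],0],
    [[0,0,0],0]
  ]
}}

```text
clock: 41.48
eef_pos: [0.5823, -0.1181, 0.1164]
orientation: [0.63, -0.63, -0.32, 0.321]
contact_force: [0.8, 0.2, -2.7]
gripper_width: 0.0118
```

```bash
python3 -c "
from h import *
tj()"
```

```text
t 41.48 tcp [ 582.3 -118.1  116.4] jaw 53.9 q [-0.26  0.09  1.46  0.    1.6  -1.2 ] F [ 0.8  0.2 -2.7] w 11.8
tcp in jig -5.6 22.3
```

>>> {"fn": "carry_out", "kwargs": {
  "steps": [
    [[-0.4,-0.6,-25],0],
    [[0,0,-25],0],
    [[0,0,-11],0],
    [[0,0,-5],0],
    [[0,0,-1],0],
    [[0,0,0],0],
    [[0,0,0],0]
  ]
}}

```text
clock: 42.35
eef_pos: [0.5824, -0.1197, 0.0505]
orientation: [-0.63, 0.631, 0.321, -0.32]
contact_force: [-0.9, 0.0, -2.3]
gripper_width: 0.0122
```

>>> {"fn": "carry_out", "kwargs": {
  "steps": [
    [[4.8,-3.6,0],0],
    [[4.8,-3.5,0],0],
    [[4.8,-3.5,0],0],
    [[4,-3,0],0],
    [[3,-2,0],0],
    [[0,0,0],0],
    [[0,0,0],0]
  ]
}}

```text
clock: 43.22
eef_pos: [0.6033, -0.1351, 0.0495]
orientation: [0.63, -0.63, -0.32, 0.321]
contact_force: [0.1, 0.3, -2.8]
gripper_width: 0.0118
```

```bash
python3 -c "
from h import *
tj()"
```

```text
t 43.23 tcp [ 603.3 -135.1   49.5] jaw 53.9 q [-0.28  0.19  1.47  0.    1.49 -1.22] F [ 0.1  0.3 -2.8] w 11.8
tcp in jig 21.5 21.0
```

>>> {"fn": "carry_out", "kwargs": {
  "steps": [
    [[3.3,-1.9,0],0],
    [[0,0,-1.5],0],
    [[0,0,-1],0],
    [[0,0,0],0]
  ]
}}

```text
clock: 43.72
eef_pos: [0.6068, -0.1371, 0.0474]
orientation: [-0.63, 0.63, 0.321, -0.32]
contact_force: [-1.5, 1.2, 1.0]
gripper_width: 0.0117
```

>>> {"fn": "carry_out", "kwargs": {
  "steps": [
    [[0,0,0],0],
    [[0,0,0],0],
    [[0,0,0],0],
    [[0,0,0],0]
  ],
  "hand": 0.4
}}

```text
clock: 44.22
eef_pos: [0.6068, -0.1372, 0.0471]
orientation: [-0.63, 0.63, 0.321, -0.32]
contact_force: [0.6, 0.6, 0.2]
gripper_width: 0.0262
```

>>> {"fn": "carry_out", "kwargs": {
  "steps": [
    [[0,0,12],0],
    [[0,0,30],0],
    [[0,0,45],0],
    [[0,0,50],0],
    [[-10,18,40],0.1],
    [[-20,30,0],0.17],
    [[-25,38,0],0.17],
    [[-25,38,0],0.17],
    [[-25,38,0],0.17],
    [[-25,38,0],0.17],
    [[-20,30,0],0.17],
    [[-7,8,0],0.17]
  ]
}}

```text
clock: 45.72
eef_pos: [0.4487, 0.1025, 0.2256]
orientation: [-0.308, 0.309, 0.637, -0.636]
contact_force: [0.5, -1.3, -0.9]
gripper_width: 0.0262
```

>>> {"fn": "carry_out", "kwargs": {
  "steps": [
    [[0,0,0],0.17],
    [[0,0,0],0.02],
    [[0,0,0],0],
    [[0,0,0],0]
  ],
  "hand": -1
}}

```text
clock: 46.22
eef_pos: [0.4498, 0.1007, 0.2242]
orientation: [-0.25, 0.25, 0.661, -0.661]
contact_force: [0.3, -0.9, 0.0]
gripper_width: 0.0629
```

```bash
python3 - <<'E'
from h import *
s=tj(); c=look('wrist','w14.png')
for r in ribs(c): print(*r)
print(find('wrist',c,'rib_a'),find('wrist',c,'nut'),find('wrist',c,'rub_stick'))
cv2.imwrite('pics/w14b.png',cv2.resize(c['pixels'],(768,576),interpolation=cv2.INTER_CUBIC))
for uv in ((20,60),(60,150),(256,100),(400,60)): print(uv,unproj(c,uv,.0).round(3)[:2])
E
```

```text
t 46.23 tcp [449.8 100.7 224.2] jaw 138.6 q [ 0.15 -0.29  1.62  0.    1.81 -2.27] F [ 0.3 -0.9  0. ] w 62.9
tcp in jig -241.7 120.8
[457.8 111.9] -40.0 (58, 49) [258. 175.]
[421.   20.2] 85.2 (60, 49) [226.  89.]
[(0.68, array([627., -95.,  30.])), (0.58, array([419.,  24.,  12.])), (0.57, array([461., 111.,  12.])), (0.48, array([395., 192.,   5.]))] [(0.58, array([506., 142.,  10.])), (0.31, array([542., -78.,  17.]))] [(0.96, array([379.,  95.,  10.])), (0.46, array([541., -80.,  19.]))]
(20, 60) [ 0.565 -0.148]
(60, 150) [ 0.611 -0.059]
(256, 100) [0.404 0.049]
(400, 60) [0.262 0.12 ]
```

View pics/w14b.png

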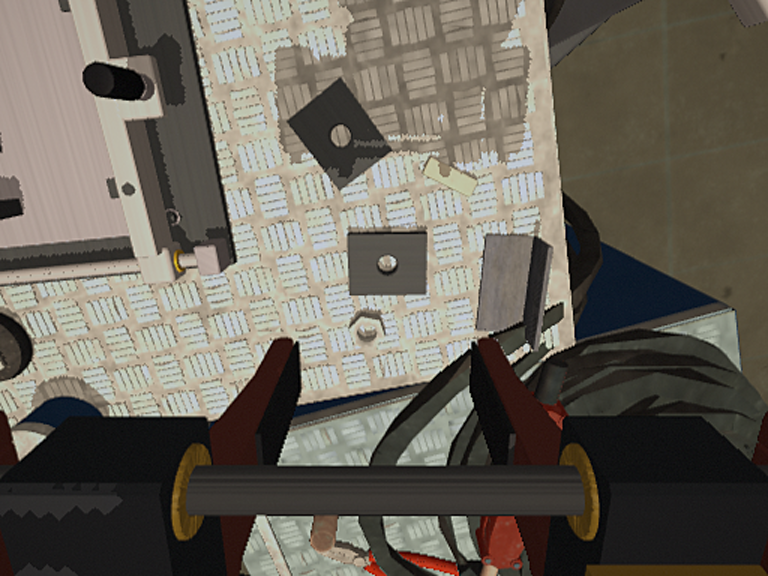

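```bash
python3 - <<'E'
from h import *
c=look('wrist')
for uv in ((360,220),(375,203),(400,247),(330,232),(371,225)): print(uv,[unproj(c,uv,z).round(3)[:2].tolist() for z in (.02,.06,.1)])
s=st(); t=np.array([447.5,100.6]); a=np.radians(139.5); j=np.array([np.cos(a),np.sin(a)]); n=np.array([-j[1],j[0]])
for p in (89,-89):
    for q in (37.5,-37.5): print('body corner',(t+j*p+n*q).round(0))
E
```

```text
(360, 220) [[0.402, 0.23], [0.401, 0.208], [0.401, 0.186]]
(375, 203) [[0.377, 0.224], [0.379, 0.203], [0.381, 0.182]]
(400, 247) [[0.387, 0.29], [0.388, 0.261], [0.389, 0.233]]
(330, 232) [[0.438, 0.219], [0.433, 0.199], [0.428, 0.178]]
(371, 225) [[0.396, 0.244], [0.396, 0.22], [0.396, 0.197]]
t 46.48 tcp [449.7 100.8 224. ] jaw 138.7 q [ 0.15 -0.29  1.62 -0.    1.81 -2.27] F [ 0.2 -0.6  0.1] w 82.8
body corner [355. 130.]
body corner [404. 187.]
body corner [491.  14.]
body corner [540.  71.]
```

Rib R2 lies at px (388,263), aligned with the jaws; the nut (367,327) and offcut (515,285) clear the fingers. Going down, with the opening limited a bit.

>>> {"fn": "carry_out", "kwargs": {
  "steps": [
    [[-2,-1,-50],0.015],
    [[0,0,-50],0],
    [[0,0,-40],0],
    [[0,0,-20],0],
    [[0,0,-15],0],
    [[0,0,0],0]
  ],
  "hand": -0.8
}}

```text
clock: 47.22
eef_pos: [0.4472, 0.0998, 0.0483]
orientation: [0.245, -0.244, -0.663, 0.664]
contact_force: [0.1, 0.1, -0.1]
gripper_width: 0.0792
```

>>> {"fn": "carry_out", "kwargs": {
  "steps": [
    [[0,0,-12],0],
    [[0,0,-10],0],
    [[0,0,-5],0],
    [[0,0,0],0],
    [[0,0,0],0]
  ]
}}

```text
clock: 47.85
eef_pos: [0.4479, 0.0999, 0.0224]
orientation: [-0.244, 0.244, 0.664, -0.663]
contact_force: [-0.5, 0.8, 0.2]
gripper_width: 0.0796
```

>>> {"fn": "carry_out", "kwargs": {
  "steps": [
    [[0,0,0],0],
    [[0,0,0],0],
    [[0,0,0],0],
    [[0,0,0],0],
    [[0,0,0],0],
    [[0,0,0],0]
  ],
  "hand": 1
}}

```text
clock: 48.6
eef_pos: [0.4478, 0.1, 0.0223]
orientation: [-0.244, 0.244, 0.664, -0.664]
contact_force: [-0.1, -0.2, 2.0]
gripper_width: 0.0595
```

>>> {"fn": "carry_out", "kwargs": {
  "steps": [
    [[0,0,15],0],
    [[0,0,30],0],
    [[0,0,31],0],
    [[9,-7,0],-0.166],
    [[9,-7,0],-0.166],
    [[9,-7,0],-0.166],
    [[9,-7,0],-0.166],
    [[9,-7,0],-0.166],
    [[9,-7,0],-0.166],
    [[9,-7,0],-0.166],
    [[8,-7.5,0],-0.166],
    [[0,0,0],-0.166]
  ]
}}

```text
clock: 50.1
eef_pos: [0.5189, 0.0428, 0.0983]
orientation: [-0.631, 0.631, 0.319, -0.319]
contact_force: [-0.4, -0.1, -2.0]
gripper_width: 0.0598
```

>>> {"fn": "carry_out", "kwargs": {
  "steps": [
    [[0,0,0],0],
    [[0,0,0],0]
  ]
}}

```text
clock: 50.35
eef_pos: [0.5186, 0.0434, 0.0982]
orientation: [0.63, -0.63, -0.322, 0.322]
contact_force: [-0.1, 0.6, -1.6]
gripper_width: 0.0595
```

```bash
python3 - <<'E'
from h import *
s=tj(); c=look('wrist','w15.png'); 
for r in ribs(c): print(*r)
print(find('wrist',c,'rib_a'))
E
```

```text
t 50.35 tcp [518.6  43.4  98.2] jaw 54.2 q [ 0.02 -0.1   1.68  0.    1.57 -0.93] F [-0.1  0.6 -1.6] w 59.5
tcp in jig -152.3 115.1
[421.  21.] 85.2 (62, 49) [148. 111.]
[(0.94, array([421.,  25.,  15.]))]
```

>>> {"fn": "carry_out", "kwargs": {
  "steps": [
    [[0,0,-20],0],
    [[0,0,-15],0],
    [[0,0,-7],0],
    [[0,0,-5],0],
    [[0,0,-5],0],
    [[0,0,-5],0],
    [[0,0,-5],0],
    [[0,0,-5],0],
    [[0,0,-2],0],
    [[0,0,0],0]
  ]
}}

```text
clock: 51.7
eef_pos: [0.5195, 0.0435, 0.0305]
orientation: [-0.63, 0.63, 0.322, -0.32]
contact_force: [-2.1, 0.8, 7.2]
gripper_width: 0.0597
```

>>> {"fn": "carry_out", "kwargs": {
  "steps": [
    [[4,-3,0],0],
    [[4,-3,0],0],
    [[3,-2,0],0],
    [[2,-1.5,0],0],
    [[0,0,0],0]
  ]
}}

```text
clock: 52.32
eef_pos: [0.5276, 0.0375, 0.027]
orientation: [0.634, -0.626, -0.319, 0.324]
contact_force: [-14.2, 13.1, 2.9]
gripper_width: 0.06
```

>>> {"fn": "carry_out", "kwargs": {
  "steps": [
    [[-3,2,0],0],
    [[-2,1.5,-2],0],
    [[0,0,-2],0],
    [[0,0,0],0]
  ]
}}

```text
clock: 52.82
eef_pos: [0.5267, 0.0375, 0.026]
orientation: [0.63, -0.63, -0.321, 0.321]
contact_force: [-5.5, 2.1, 5.6]
gripper_width: 0.0599
```

```bash
python3 - <<'E'
from h import *
s=tj(); c=look('wrist','w16.png')
g=cv2.cvtColor(c['pixels'],cv2.COLOR_BGR2GRAY); print([(r,int(g[r,240:270].mean())) for r in range(200,310,4)]); print(find('wrist',c,'rib_a'))
E
```

```text
t 52.83 tcp [526.7  37.5  26. ] jaw 54.0 q [ 0.01 -0.03  1.74  0.    1.43 -0.94] F [-5.5  2.1  5.6] w 59.9
tcp in jig -142.3 115.1
[(200, 125), (204, 139), (208, 131), (212, 146), (216, 127), (220, 59), (224, 48), (228, 49), (232, 49), (236, 49), (240, 49), (244, 49), (248, 63), (252, 53), (256, 42), (260, 90), (264, 115), (268, 29), (272, 34), (276, 39), (280, 50), (284, 53), (288, 51), (292, 50), (296, 46), (300, 43), (304, 38), (308, 39)]
[(0.94, array([531.,  39.,  29.])), (0.79, array([420.,  26.,  14.]))]
```

Same as last time. Releasing, regripping across the thickness.

>>> {"fn": "carry_out", "kwargs": {
  "steps": [
    [[0,0,0],0],
    [[0,0,0],0],
    [[0,0,0],0],
    [[0,0,15],0],
    [[0,0,35],0],
    [[0,0,40],0]
  ],
  "hand": -0.7
}}

```text
clock: 53.68
eef_pos: [0.5265, 0.0373, 0.1165]
orientation: [0.63, -0.63, -0.321, 0.321]
contact_force: [0.2, -0.3, 0.1]
gripper_width: 0.0746
```

>>> {"fn": "carry_out", "kwargs": {
  "steps": [
    [[3,2,50],-0.18],
    [[3,2,45],-0.18],
    [[3,2,0],-0.18],
    [[3,2,0],-0.18],
    [[3,2,0],-0.18],
    [[4.5,2.5,0],-0.18],
    [[0,0,0],-0.18],
    [[0,0,0],-0.18],
    [[0,0,0],-0.13],
    [[0,0,0],0],
    [[0,0,0],0]
  ],
  "hand": -1
}}

```text
clock: 55.05
eef_pos: [0.5463, 0.0499, 0.2107]
orientation: [0.673, -0.673, 0.217, -0.218]
contact_force: [0.1, -0.2, -0.1]
gripper_width: 0.0875
```

```bash
python3 - <<'E'
from h import *
s=tj(); c=look('wrist','w17.png'); print(find('wrist',c,'rib_a'))
E
```

```text
t 55.05 tcp [546.3  49.9 210.7] jaw -35.8 q [ 0.03 -0.05  1.43 -0.    1.76  0.65] F [ 0.1 -0.2 -0.1] w 87.5
tcp in jig -133.8 136.7
[(0.96, array([429.,  16.,  13.])), (0.87, array([ 649., -107.,   58.])), (0.75, array([536.,  38.,  36.])), (0.65, array([ 620., -141.,   39.])), (0.52, array([400., 196.,   5.])), (0.37, array([576., -88.,  12.]))]
```

>>> {"fn": "carry_out", "kwargs": {
  "steps": [
    [[0,0.5,-50],-0.005],
    [[0,0,-50],0],
    [[0,0,-45],0],
    [[0,0,-28],0],
    [[0,0,-12],0],
    [[0,0,-2],0],
    [[0,0,0],0],
    [[0,0,0],0]
  ]
}}

```text
clock: 56.15
eef_pos: [0.5467, 0.0514, 0.0232]
orientation: [0.673, -0.671, 0.219, -0.22]
contact_force: [3.5, 3.8, -2.4]
gripper_width: 0.0873
```

>>> {"fn": "carry_out", "kwargs": {
  "steps": [
    [[0,0,0],0],
    [[0,0,0],0],
    [[0,0,0],0],
    [[0,0,0],0],
    [[0,0,0],0],
    [[0,0,0],0],
    [[0,0,0],0],
    [[0,0,0],0],
    [[0,0,0],0]
  ],
  "hand": 1
}}

```text
clock: 57.28
eef_pos: [0.5462, 0.0503, 0.023]
orientation: [-0.672, 0.672, -0.22, 0.22]
contact_force: [0.4, -0.3, -2.1]
gripper_width: 0.0117
```

>>> {"fn": "carry_out", "kwargs": {
  "steps": [
    [[0,0,0],0],
    [[0,0,0],0],
    [[0,0,4],0],
    [[0,0,5],0],
    [[0,0,0],0],
    [[0,0,0],0]
  ],
  "hand": 0.5
}}

```text
clock: 58.02
eef_pos: [0.5462, 0.0504, 0.0321]
orientation: [0.672, -0.672, 0.22, -0.22]
contact_force: [-0.5, 0.5, -0.1]
gripper_width: 0.022
```

>>> {"fn": "carry_out", "kwargs": {
  "steps": [
    [[0,0,0],0],
    [[0,0,0],0],
    [[0,0,0],0],
    [[0,0,0],0]
  ],
  "hand": 1
}}

```text
clock: 58.52
eef_pos: [0.5461, 0.0504, 0.0318]
orientation: [-0.672, 0.672, -0.22, 0.22]
contact_force: [0.4, -0.1, -1.0]
gripper_width: 0.0122
```

```bash
python3 -c "
from h import *
endcheck()"
```

```text
t 58.52 tcp [546.1  50.4  31.8] jaw -36.3 q [ 0.03  0.02  1.68 -0.    1.44  0.66] F [ 0.4 -0.1 -1. ] w 12.2
tcp in jig -134.2 137.0
col256 [(200, 149), (202, 146), (204, 144), (206, 144), (208, 89), (210, 169), (212, 165), (214, 165), (216, 165), (218, 166), (220, 164), (222, 164), (224, 173), (226, 53), (228, 25), (230, 25), (232, 27), (234, 25), (236, 23), (238, 26), (240, 25), (242, 25), (244, 26), (246, 25), (248, 24), (250, 25), (252, 26), (254, 20), (256, 16), (258, 16), (260, 20), (262, 18), (264, 18), (266, 14), (268, 25), (270, 35), (272, 33), (274, 30), (276, 30), (278, 23), (280, 58), (282, 58), (284, 38), (286, 31), (288, 32)]
0 [np.float64(234.0), np.float64(279.0)]
3 [np.float64(229.0), np.float64(273.0)]
6 [np.float64(224.0), np.float64(267.0)]
9 [np.float64(220.0), np.float64(262.0)]
12 [np.float64(215.0), np.float64(256.0)]
```

>>> {"fn": "carry_out", "kwargs": {
  "steps": [
    [[0,0,25],0],
    [[0,0,40],0.1],
    [[0,0,42],0.17],
    [[1,-18,0],0.17],
    [[1,-26,0],0.17],
    [[1,-27,0],0.17],
    [[1,-27,0],0.17],
    [[1.5,-27,0],0.17],
    [[1.5,-27,0],0.17],
    [[1.5,-27,0],0.17],
    [[1,-25.4,0],0.115],
    [[0,0,0],0]
  ]
}}

```text
clock: 60.08
eef_pos: [0.5552, -0.1553, 0.1382]
orientation: [0.631, -0.63, -0.32, 0.321]
contact_force: [-0.8, 0.1, -2.1]
gripper_width: 0.0116
```

>>> {"fn": "carry_out", "kwargs": {
  "steps": [
    [[0,0,0],0],
    [[0,0,0],0]
  ]
}}

```text
clock: 60.32
eef_pos: [0.5557, -0.1531, 0.1389]
orientation: [0.63, -0.63, -0.321, 0.321]
contact_force: [-0.8, 0.0, -3.3]
gripper_width: 0.012
```

```bash
python3 -c "
from h import *
tj(); print(mv(1,0),mv(0,1))"
```

```text
t 60.33 tcp [ 555.7 -153.1  138.9] jaw 54.0 q [-0.33  0.03  1.47  0.    1.64 -1.27] F [-0.8  0.  -3.3] w 12.0
tcp in jig -6.4 -21.6
[ 0.8 -0.6] [0.6 0.8]
```

>>> {"fn": "carry_out", "kwargs": {
  "steps": [
    [[-0.5,-0.6,-30],0],
    [[0,0,-30],0],
    [[0,0,-20],0],
    [[0,0,-7],0],
    [[0,0,-2.5],0],
    [[0,0,0],0],
    [[0,0,0],0]
  ]
}}

```text
clock: 61.2
eef_pos: [0.5558, -0.1548, 0.0507]
orientation: [-0.63, 0.631, 0.321, -0.32]
contact_force: [-0.4, 0.5, -1.8]
gripper_width: 0.0119
```

>>> {"fn": "carry_out", "kwargs": {
  "steps": [
    [[4.8,-3.5,0],0],
    [[4.8,-3.5,0],0],
    [[4.8,-3.5,0],0],
    [[4,-3,0],0],
    [[3,-2,0],0],
    [[0,0,0],0],
    [[0,0,0],0]
  ]
}}

```text
clock: 62.08
eef_pos: [0.5765, -0.17, 0.0495]
orientation: [0.63, -0.63, -0.321, 0.321]
contact_force: [0.2, 0.5, -2.3]
gripper_width: 0.0118
```

```bash
python3 -c "
from h import *
tj()"
```

```text
t 62.08 tcp [ 576.5 -170.    49.5] jaw 54.0 q [-0.34  0.14  1.52  0.    1.48 -1.29] F [ 0.2  0.5 -2.3] w 11.8
tcp in jig 20.5 -23.0
```

>>> {"fn": "carry_out", "kwargs": {
  "steps": [
    [[3.5,-2,0],0],
    [[0,0,-1.5],0],
    [[0,0,-1],0],
    [[0,0,0],0]
  ]
}}

```text
clock: 62.58
eef_pos: [0.5803, -0.1722, 0.0479]
orientation: [-0.63, 0.63, 0.321, -0.321]
contact_force: [-2.2, 0.5, 3.4]
gripper_width: 0.0116
```

>>> {"fn": "carry_out", "kwargs": {
  "steps": [
    [[0,0,0],0],
    [[0,0,0],0],
    [[0,0,0],0],
    [[0,0,0],0]
  ],
  "hand": 0.4
}}

```text
clock: 63.08
eef_pos: [0.5801, -0.1721, 0.0469]
orientation: [0.63, -0.63, -0.321, 0.321]
contact_force: [-0.1, -0.1, -0.1]
gripper_width: 0.0263
```

>>> {"fn": "carry_out", "kwargs": {
  "steps": [
    [[0,0,12],0],
    [[0,0,30],0],
    [[0,0,45],0],
    [[0,0,50],0],
    [[-20,24,40],0.1],
    [[-30,34,0],0.15],
    [[-35,37,0],0.15],
    [[-35,37,0],0.145],
    [[-35,37,0],0],
    [[-21,25,0],0],
    [[0,0,0],0]
  ]
}}

```text
clock: 64.45
eef_pos: [0.4035, 0.023, 0.2257]
orientation: [-0.519, 0.521, 0.48, -0.478]
contact_force: [0.3, -0.9, -0.4]
gripper_width: 0.0265
```

>>> {"fn": "carry_out", "kwargs": {
  "steps": [
    [[0,0,0],0],
    [[0,0,0],0],
    [[0,0,0],0],
    [[0,0,0],0]
  ],
  "hand": -1
}}

```text
clock: 64.95
eef_pos: [0.4043, 0.0215, 0.2238]
orientation: [0.521, -0.521, -0.478, 0.479]
contact_force: [0.6, -0.6, -0.1]
gripper_width: 0.0628
```

```bash
python3 - <<'E'
from h import *
s=tj(); c=look('wrist','w18.png')
for r in ribs(c): print(*r)
print(find('wrist',c,'rib_a'))
d=look('scene'); print('scene',find('scene',d,'rib_a')); d=look('top'); print('top',find('top',d,'rib_a'))
E
```

```text
t 64.95 tcp [404.3  21.5 223.8] jaw 85.2 q [-0.03 -0.44  1.74 -0.    1.85 -1.52] F [ 0.6 -0.6 -0.1] w 62.8
tcp in jig -231.6 30.0
[419.8  20.3] 85.1 (60, 50) [256. 177.]
[(0.92, array([420.,  22.,  14.])), (0.79, array([ 627., -100.,   57.]))]
scene [(0.66, array([ 584., -169.,   44.])), (0.61, array([416.,  23.,  15.])), (0.48, array([ 613., -136.,   48.])), (0.47, array([ 633., -105.,   47.]))]
top [(0.71, array([ 644., -112.,   62.])), (0.7, array([ 597., -186.,   66.]))]
```

>>> {"fn": "carry_out", "kwargs": {
  "steps": [
    [[-0.5,0.4,-50],0],
    [[0,0,-55],0],
    [[0,0,-50],0],
    [[0,0,-30],0],
    [[0,0,-14],0],
    [[0,0,-3],0],
    [[0,0,0],0],
    [[0,0,0],0]
  ]
}}

```text
clock: 66.25
eef_pos: [0.4045, 0.0223, 0.0235]
orientation: [-0.52, 0.521, 0.479, -0.478]
contact_force: [-0.6, -0.4, 0.7]
gripper_width: 0.0877
```

>>> {"fn": "carry_out", "kwargs": {
  "steps": [
    [[0,0,0],0],
    [[0,0,0],0],
    [[0,0,0],0],
    [[0,0,0],0],
    [[0,0,0],0],
    [[0,0,0],0]
  ],
  "hand": 1
}}

```text
clock: 67.0
eef_pos: [0.4036, 0.0222, 0.0222]
orientation: [-0.52, 0.521, 0.479, -0.479]
contact_force: [-1.1, -0.8, 2.7]
gripper_width: 0.0593
```

>>> {"fn": "carry_out", "kwargs": {
  "steps": [
    [[0,0,15],0],
    [[0,0,30],0],
    [[0,0,31],0],
    [[22,4,0],-0.12],
    [[24,4,0],-0.14],
    [[24,5,0],-0.14],
    [[24,5,0],-0.14],
    [[21,3.5,0],-0.005],
    [[0,0,0],0],
    [[0,0,0],0],
    [[0,0,0],0]
  ]
}}

```text
clock: 68.38
eef_pos: [0.518, 0.0437, 0.0982]
orientation: [0.63, -0.63, -0.321, 0.321]
contact_force: [-0.2, -0.5, -1.7]
gripper_width: 0.0598
```

```bash
python3 -c "
from h import *
tj()"
```

```text
t 68.38 tcp [518.   43.7  98.2] jaw 54.0 q [ 0.02 -0.11  1.68  0.    1.57 -0.92] F [-0.2 -0.5 -1.7] w 59.8
tcp in jig -153.0 115.0
```

>>> {"fn": "carry_out", "kwargs": {
  "steps": [
    [[0.7,-0.4,-20],0],
    [[0,0,-15],0],
    [[0,0,-7],0],
    [[0,0,-5],0],
    [[0,0,-5],0],
    [[0,0,-5],0],
    [[0,0,-5],0],
    [[0,0,-5],0],
    [[0,0,-2],0],
    [[0,0,0],0]
  ]
}}

```text
clock: 69.62
eef_pos: [0.52, 0.0435, 0.0304]
orientation: [-0.63, 0.63, 0.322, -0.32]
contact_force: [-3.0, 1.4, 6.0]
gripper_width: 0.0596
```

>>> {"fn": "carry_out", "kwargs": {
  "steps": [
    [[4,-3,0],0],
    [[4,-3,0],0],
    [[3,-2,0],0],
    [[2,-1.5,0],0],
    [[0,0,0],0]
  ]
}}

```text
clock: 70.25
eef_pos: [0.5281, 0.0375, 0.027]
orientation: [0.634, -0.626, -0.319, 0.324]
contact_force: [-14.7, 13.2, 2.0]
gripper_width: 0.0598
```

>>> {"fn": "carry_out", "kwargs": {
  "steps": [
    [[-3,2,0],0],
    [[-2,1.5,-2],0],
    [[0,0,-2],0],
    [[0,0,0],0]
  ]
}}

```text
clock: 70.75
eef_pos: [0.5273, 0.0375, 0.0261]
orientation: [0.63, -0.63, -0.321, 0.321]
contact_force: [-4.6, 2.5, 6.1]
gripper_width: 0.0599
```

```bash
python3 - <<'E'
from h import *
s=tj(); c=look('wrist')
g=cv2.cvtColor(c['pixels'],cv2.COLOR_BGR2GRAY); print([(r,int(g[r,240:270].mean())) for r in range(200,310,4)]); print(find('wrist',c,'rib_a'))
E
```

```text
t 70.75 tcp [527.3  37.5  26.1] jaw 54.0 q [ 0.01 -0.03  1.74  0.    1.43 -0.94] F [-4.6  2.5  6.1] w 59.9
tcp in jig -141.8 115.5
[(200, 123), (204, 123), (208, 116), (212, 140), (216, 124), (220, 118), (224, 43), (228, 44), (232, 44), (236, 46), (240, 47), (244, 47), (248, 54), (252, 52), (256, 44), (260, 50), (264, 60), (268, 26), (272, 37), (276, 36), (280, 47), (284, 46), (288, 44), (292, 43), (296, 44), (300, 41), (304, 36), (308, 36)]
[(0.63, array([526.,  39.,  30.]))]
```

>>> {"fn": "carry_out", "kwargs": {
  "steps": [
    [[0,0,0],0],
    [[0,0,0],0],
    [[0,0,0],0],
    [[0,0,15],0],
    [[0,0,35],0],
    [[0,0,40],0]
  ],
  "hand": -0.7
}}

```text
clock: 71.6
eef_pos: [0.5271, 0.0373, 0.1165]
orientation: [0.63, -0.63, -0.321, 0.321]
contact_force: [0.6, 0.1, -0.1]
gripper_width: 0.0746
```

>>> {"fn": "carry_out", "kwargs": {
  "steps": [
    [[3,2,50],-0.18],
    [[3,2,45],-0.18],
    [[3,2,0],-0.18],
    [[3,2,0],-0.18],
    [[3,2,0],-0.18],
    [[4,2.5,0],-0.18],
    [[0,0,0],-0.18],
    [[0,0,0],-0.18],
    [[0,0,0],-0.13],
    [[0,0,0],0],
    [[0,0,0],0]
  ],
  "hand": -1
}}

```text
clock: 72.97
eef_pos: [0.5463, 0.0499, 0.2107]
orientation: [0.673, -0.673, 0.217, -0.218]
contact_force: [-0.6, -0.3, -0.6]
gripper_width: 0.0873
```

```bash
python3 - <<'E'
from h import *
s=tj(); c=look('wrist','w19.png'); print(find('wrist',c,'rib_a'))
E
```

```text
t 72.97 tcp [546.3  49.9 210.7] jaw -35.8 q [ 0.03 -0.05  1.43 -0.    1.76  0.65] F [-0.6 -0.3 -0.6] w 87.3
tcp in jig -133.7 136.7
[(0.75, array([ 648., -105.,   57.])), (0.59, array([ 618., -140.,   39.])), (0.58, array([534.,  39.,  40.])), (0.55, array([529., -64.,  46.]))]
```

>>> {"fn": "carry_out", "kwargs": {
  "steps": [
    [[0,0.5,-50],-0.005],
    [[0,0,-50],0],
    [[0,0,-45],0],
    [[0,0,-28],0],
    [[0,0,-12],0],
    [[0,0,-2],0],
    [[0,0,0],0],
    [[0,0,0],0]
  ]
}}

```text
clock: 74.08
eef_pos: [0.5468, 0.0513, 0.0232]
orientation: [0.673, -0.671, 0.219, -0.22]
contact_force: [4.7, 4.7, -2.9]
gripper_width: 0.0879
```

>>> {"fn": "carry_out", "kwargs": {
  "steps": [
    [[0,0,0],0],
    [[0,0,0],0],
    [[0,0,0],0],
    [[0,0,0],0],
    [[0,0,0],0],
    [[0,0,0],0],
    [[0,0,0],0],
    [[0,0,0],0],
    [[0,0,0],0]
  ],
  "hand": 1
}}

```text
clock: 75.2
eef_pos: [0.5463, 0.0503, 0.0229]
orientation: [-0.672, 0.672, -0.22, 0.22]
contact_force: [-0.4, -0.1, -1.5]
gripper_width: 0.012
```

>>> {"fn": "carry_out", "kwargs": {
  "steps": [
    [[0,0,0],0],
    [[0,0,0],0],
    [[0,0,4],0],
    [[0,0,5],0],
    [[0,0,0],0],
    [[0,0,0],0]
  ],
  "hand": 0.5
}}

```text
clock: 75.95
eef_pos: [0.5463, 0.0504, 0.0322]
orientation: [0.672, -0.672, 0.22, -0.22]
contact_force: [0.9, -0.9, -1.1]
gripper_width: 0.022
```

>>> {"fn": "carry_out", "kwargs": {
  "steps": [
    [[0,0,0],0],
    [[0,0,0],0],
    [[0,0,0],0],
    [[0,0,0],0]
  ],
  "hand": 1
}}

```text
clock: 76.45
eef_pos: [0.5462, 0.0504, 0.0319]
orientation: [-0.672, 0.672, -0.22, 0.22]
contact_force: [-0.3, -0.1, -1.0]
gripper_width: 0.0117
```

```bash
python3 -c "
from h import *
endcheck()"
```

```text
t 76.45 tcp [546.2  50.4  31.9] jaw -36.3 q [ 0.03  0.02  1.68 -0.    1.44  0.66] F [-0.3 -0.1 -1. ] w 11.7
tcp in jig -134.1 137.0
col256 [(200, 150), (202, 147), (204, 144), (206, 144), (208, 91), (210, 162), (212, 165), (214, 165), (216, 166), (218, 165), (220, 164), (222, 167), (224, 102), (226, 25), (228, 27), (230, 27), (232, 28), (234, 27), (236, 26), (238, 23), (240, 23), (242, 25), (244, 26), (246, 26), (248, 25), (250, 26), (252, 25), (254, 19), (256, 17), (258, 18), (260, 18), (262, 19), (264, 16), (266, 23), (268, 33), (270, 32), (272, 32), (274, 32), (276, 30), (278, 28), (280, 59), (282, 58), (284, 38), (286, 30), (288, 31)]
0 [np.float64(234.0), np.float64(279.0)]
3 [np.float64(229.0), np.float64(273.0)]
6 [np.float64(224.0), np.float64(267.0)]
9 [np.float64(220.0), np.float64(262.0)]
12 [np.float64(215.0), np.float64(256.0)]
```

>>> {"fn": "carry_out", "kwargs": {
  "steps": [
    [[0,0,25],0],
    [[0,0,45],0.1],
    [[0,0,45],0.17],
    [[-2,-25,0],0.17],
    [[-2,-31,0],0.17],
    [[-2,-31,0],0.17],
    [[-2,-31,0],0.17],
    [[-2,-31,0],0.17],
    [[-2,-31,0],0.17],
    [[-2,-31,0],0.17],
    [[-2.5,-29.5,0],0.115],
    [[0,0,0],0]
  ]
}}

```text
clock: 78.0
eef_pos: [0.5292, -0.1917, 0.1463]
orientation: [0.631, -0.63, -0.32, 0.32]
contact_force: [0.2, 0.2, -2.6]
gripper_width: 0.0122
```

>>> {"fn": "carry_out", "kwargs": {
  "steps": [
    [[0,0,0],0],
    [[0,0,0],0],
    [[0,0,0],0]
  ]
}}

```text
clock: 78.38
eef_pos: [0.53, -0.1893, 0.1471]
orientation: [0.63, -0.63, -0.321, 0.321]
contact_force: [0.1, 0.2, -1.7]
gripper_width: 0.0118
```

```bash
python3 -c "
from h import *
tj()"
```

```text
t 78.38 tcp [ 530.  -189.3  147.1] jaw 54.0 q [-0.4  -0.01  1.5   0.    1.65 -1.35] F [ 0.1  0.2 -1.7] w 11.8
tcp in jig -5.8 -66.1
```

>>> {"fn": "carry_out", "kwargs": {
  "steps": [
    [[-0.2,-0.2,-35],0],
    [[0,0,-32],0],
    [[0,0,-20],0],
    [[0,0,-8],0],
    [[0,0,-2.5],0],
    [[0,0,0],0],
    [[0,0,0],0]
  ]
}}

```text
clock: 79.25
eef_pos: [0.5302, -0.1906, 0.0508]
orientation: [-0.63, 0.631, 0.321, -0.32]
contact_force: [0.4, 0.0, -1.3]
gripper_width: 0.0117
```

>>> {"fn": "carry_out", "kwargs": {
  "steps": [
    [[4.8,-3.5,0],0],
    [[4.8,-3.5,0],0],
    [[4.8,-3.5,0],0],
    [[4,-3,0],0],
    [[3,-2,0],0],
    [[0,0,0],0],
    [[0,0,0],0]
  ]
}}

```text
clock: 80.12
eef_pos: [0.5509, -0.2057, 0.0494]
orientation: [0.63, -0.63, -0.321, 0.321]
contact_force: [-0.2, 0.9, -2.5]
gripper_width: 0.0117
```

```bash
python3 -c "
from h import *
tj()"
```

```text
t 80.12 tcp [ 550.9 -205.7   49.4] jaw 54.0 q [-0.42  0.11  1.56  0.    1.48 -1.36] F [-0.2  0.9 -2.5] w 11.7
tcp in jig 20.8 -66.9
```

>>> {"fn": "carry_out", "kwargs": {
  "steps": [
    [[3.8,-2.5,0],0],
    [[0,0,-1.5],0],
    [[0,0,-1],0],
    [[0,0,0],0]
  ]
}}

```text
clock: 80.62
eef_pos: [0.555, -0.2085, 0.0479]
orientation: [-0.63, 0.63, 0.321, -0.321]
contact_force: [-2.0, 0.1, 3.2]
gripper_width: 0.0118
```

>>> {"fn": "carry_out", "kwargs": {
  "steps": [
    [[0,0,0],0],
    [[0,0,0],0],
    [[0,0,0],0],
    [[0,0,0],0]
  ],
  "hand": 0.4
}}

```text
clock: 81.12
eef_pos: [0.5548, -0.2083, 0.0469]
orientation: [0.63, -0.63, -0.321, 0.321]
contact_force: [-0.1, -0.4, 0.1]
gripper_width: 0.0262
```

>>> {"fn": "carry_out", "kwargs": {
  "steps": [
    [[0,0,12],0],
    [[0,0,30],0],
    [[0,0,45],0],
    [[0,0,50],0],
    [[-8,16,50],-0.1],
    [[-10,20,30],-0.18],
    [[-12,24,0],-0.18],
    [[-12,24,0],-0.18],
    [[-12,24,0],-0.18],
    [[-8,24,0],-0.18],
    [[0,0,0],-0.18],
    [[0,0,0],-0.18]
  ]
}}

```text
clock: 82.62
eef_pos: [0.4926, -0.0759, 0.2653]
orientation: [-0.691, 0.691, -0.148, 0.149]
contact_force: [0.4, -0.2, -0.6]
gripper_width: 0.0266
```

>>> {"fn": "carry_out", "kwargs": {
  "steps": [
    [[0,0,0],-0.18],
    [[0,0,0],-0.03],
    [[0,0,0],0],
    [[0,0,0],0]
  ],
  "hand": -0.7
}}

```text
clock: 83.12
eef_pos: [0.4928, -0.0763, 0.2643]
orientation: [0.673, -0.673, 0.218, -0.218]
contact_force: [0.7, -0.5, -0.0]
gripper_width: 0.0629
```

```bash
python3 - <<'E'
from h import *
s=tj(); c=look('wrist','w20.png'); print(find('wrist',c,'rib_a'),find('wrist',c,'bar_grip'))
cv2.imwrite('pics/w20b.png',cv2.resize(c['pixels'],(768,576),interpolation=cv2.INTER_CUBIC))
E
```

```text
t 83.12 tcp [492.8 -76.3 264.3] jaw -35.9 q [-0.22 -0.18  1.45 -0.    1.87  0.4 ] F [ 0.7 -0.5 -0. ] w 62.9
tcp in jig -102.4 3.2
[(0.74, array([ 602., -181.,   62.])), (0.67, array([ 571., -214.,   60.])), (0.57, array([ 646., -108.,   63.]))] [(0.71, array([512., -74.,  50.]))]
```

View pics/w20b.png

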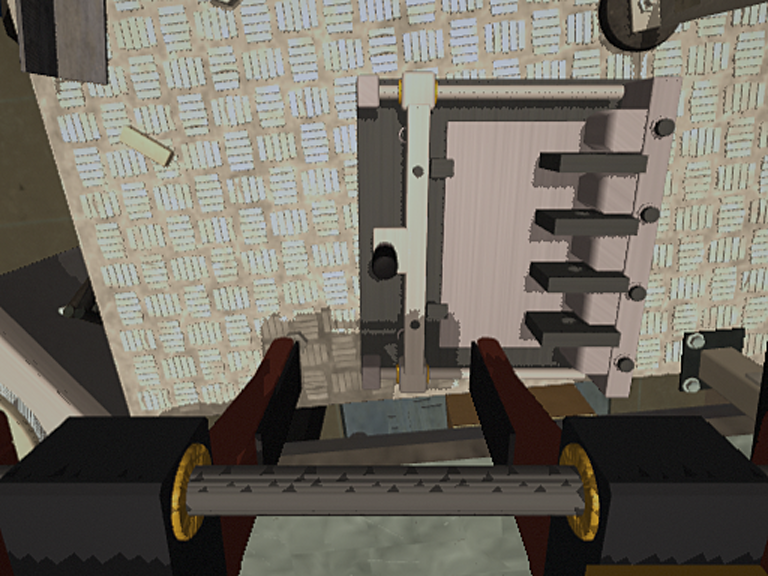

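All four ribs stand upright in slots 1–4 (rows 160, 220, 275, 330), and the bar is fully back with its knob at (385,262). Gripping the knob and closing the bar.

>>> {"fn": "carry_out", "kwargs": {
  "steps": [
    [[-1.5,-2,-50],0],
    [[0,0,-50],0],
    [[0,0,-45],0],
    [[0,0,-27],0],
    [[0,0,-10],0],
    [[0,0,-2],0],
    [[0,0,0],0]
  ],
  "hand": -0.7
}}

```text
clock: 84.15
eef_pos: [0.4921, -0.0785, 0.0815]
orientation: [0.673, -0.672, 0.218, -0.219]
contact_force: [-0.2, 0.4, -0.0]
gripper_width: 0.0744
```

>>> {"fn": "carry_out", "kwargs": {
  "steps": [
    [[0,0,0],0],
    [[0,0,0],0],
    [[0,0,0],0],
    [[0,0,0],0],
    [[0,0,0],0],
    [[0,0,0],0],
    [[0,0,0],0],
    [[0,0,0],0]
  ],
  "hand": 1
}}

```text
clock: 85.15
eef_pos: [0.4912, -0.0783, 0.08]
orientation: [0.673, -0.673, 0.218, -0.218]
contact_force: [0.1, 0.0, -0.1]
gripper_width: 0.0174
```

>>> {"fn": "carry_out", "kwargs": {
  "steps": [
    [[4.8,-3.5,0],0],
    [[5.2,-3.8,0],0],
    [[5.2,-3.8,0],0],
    [[5.2,-3.8,0],0],
    [[5.2,-3.8,0],0],
    [[5.2,-3.8,0],0],
    [[5.2,-3.8,0],0],
    [[5.2,-3.8,0],0],
    [[5.2,-3.8,0],0],
    [[5.2,-3.8,0],0],
    [[5.2,-3.8,0],0],
    [[0,0,0],0]
  ]
}}

```text
clock: 86.65
eef_pos: [0.5492, -0.1202, 0.08]
orientation: [0.673, -0.672, 0.218, -0.219]
contact_force: [5.2, 1.9, -2.5]
gripper_width: 0.0173
```

```bash
python3 -c "
from h import *
tj()"
```

```text
t 86.65 tcp [ 549.2 -120.2   80. ] jaw -36.0 q [-0.28  0.02  1.59  0.    1.53  0.35] F [ 5.2  1.9 -2.5] w 17.3
tcp in jig -31.1 1.1
```

>>> {"fn": "carry_out", "kwargs": {
  "steps": [
    [[2.4,-1.8,0],0],
    [[2.4,-1.8,0],0],
    [[2.4,-1.8,0],0],
    [[2.4,-1.8,0],0],
    [[2.4,-1.8,0],0],
    [[2.4,-1.8,0],0],
    [[0,0,0],0],
    [[0,0,0],0]
  ]
}}

```text
clock: 87.65
eef_pos: [0.5629, -0.1301, 0.08]
orientation: [0.673, -0.672, 0.218, -0.218]
contact_force: [1.8, 6.0, -0.6]
gripper_width: 0.0175
```

```bash
python3 -c "
from h import *
tj()"
```

```text
t 87.65 tcp [ 562.9 -130.1   80. ] jaw -36.0 q [-0.29  0.06  1.55  0.    1.53  0.34] F [ 1.8  6.  -0.6] w 17.5
tcp in jig -14.1 1.2
```

>>> {"fn": "carry_out", "kwargs": {
  "steps": [
    [[1.6,-1.2,0],0],
    [[1.6,-1.2,0],0],
    [[1.6,-1.2,0],0],
    [[0,0,0],0],
    [[0,0,0],0]
  ]
}}

```text
clock: 88.28
eef_pos: [0.5642, -0.131, 0.0799]
orientation: [0.674, -0.672, 0.221, -0.214]
contact_force: [-15.7, 15.9, 8.8]
gripper_width: 0.0178
```

```bash
python3 -c "
from h import *
tj()"
```

```text
t 88.28 tcp [ 564.2 -131.    79.9] jaw -35.9 q [-0.29  0.07  1.54  0.    1.54  0.34] F [-15.7  15.9   8.8] w 17.8
tcp in jig -12.6 1.2
```

The force rose to about 22 N with the knob at x = −12.6. That is exactly the predicted closed position, so the bar is against the ribs. Relaxing, releasing and retreating.

>>> {"fn": "carry_out", "kwargs": {
  "steps": [
    [[-2,1.5,0],0],
    [[-0.8,0.6,0],0],
    [[0,0,0],0]
  ]
}}

```text
clock: 88.65
eef_pos: [0.5641, -0.131, 0.08]
orientation: [0.673, -0.672, 0.219, -0.218]
contact_force: [-1.5, 8.1, 1.3]
gripper_width: 0.0174
```

>>> {"fn": "carry_out", "kwargs": {
  "steps": [
    [[0,0,0],0],
    [[0,0,0],0],
    [[0,0,0],0],
    [[0,0,0],0]
  ],
  "hand": 0.3
}}

```text
clock: 89.15
eef_pos: [0.5645, -0.1325, 0.0801]
orientation: [-0.672, 0.673, -0.218, 0.219]
contact_force: [0.1, -0.9, 0.4]
gripper_width: 0.0304
```

>>> {"fn": "carry_out", "kwargs": {
  "steps": [
    [[0,0,15],0],
    [[0,0,40],0],
    [[0,0,50],0],
    [[0,0,50],0],
    [[-10,10,30],0],
    [[-20,20,0],0],
    [[-20,20,0],0],
    [[-20,20,0],0],
    [[0,0,0],0],
    [[0,0,0],0],
    [[0,0,0],0]
  ]
}}

```text
clock: 90.52
eef_pos: [0.4949, -0.0627, 0.265]
orientation: [-0.672, 0.673, -0.219, 0.219]
contact_force: [0.8, 0.1, -0.8]
gripper_width: 0.0307
```

```bash
python3 - <<'E'
from h import *
s=tj(); c=look('wrist','w21.png'); print(find('wrist',c,'rib_a'),find('wrist',c,'bar_grip'))
for q in ['angle_offcut','dip_tin','holder_grey_a','nut','small_nut','rub_stick']: print(q,find('wrist',c,q,2))
im=c['pixels'].copy(); im=cv2.resize(im,None,fx=3,fy=3,interpolation=cv2.INTER_CUBIC)
for i,y in enumerate((66,22,-22,-66)):
    q=np.array([proj(c,jigT((573.6,-139.4,-36.17),p))*3 for p in ((20,y+6,64),(80,y+6,64),(80,y-6,64),(20,y-6,64),(20,y+6,64))]).round().astype(int); cv2.polylines(im,[q],False,(0,255,0),1)
u=proj(c,jigT((573.6,-139.4,-36.17),(20,0,60)))*3; print(u); x0=int(max(u[0]-330,0)); y0=int(max(u[1]-280,0))
cv2.imwrite('pics/w21b.png',im[y0:y0+560,x0:x0+700])
E
```

```text
t 90.53 tcp [494.9 -62.7 265. ] jaw -36.0 q [-0.19 -0.17  1.45 -0.    1.87  0.43] F [ 0.8  0.1 -0.8] w 30.7
tcp in jig -108.8 15.5
[(0.92, array([ 575., -213.,   60.])), (0.71, array([ 624., -150.,   65.])), (0.71, array([ 653., -113.,   65.])), (0.58, array([ 604., -180.,   66.])), (0.52, array([ 568., -111.,   19.])), (0.45, array([ 587., -124.,   49.]))] [(0.97, array([ 585., -125.,   50.]))]
angle_offcut [(0.83, array([394., 189.,   2.]))]
dip_tin [(0.32, array([384.,  95.,  10.]))]
holder_grey_a [(0.94, array([748., -56.,  24.])), (0.48, array([ 653., -109.,   65.]))]
nut [(0.82, array([501., 137.,  16.]))]
small_nut [(0.75, array([ 571., -114.,   17.])), (0.49, array([ 367., -102.,    9.]))]
rub_stick [(0.95, array([383.,  95.,  12.]))]
[1113.18891161  540.30464416]
```

View pics/w21b.png

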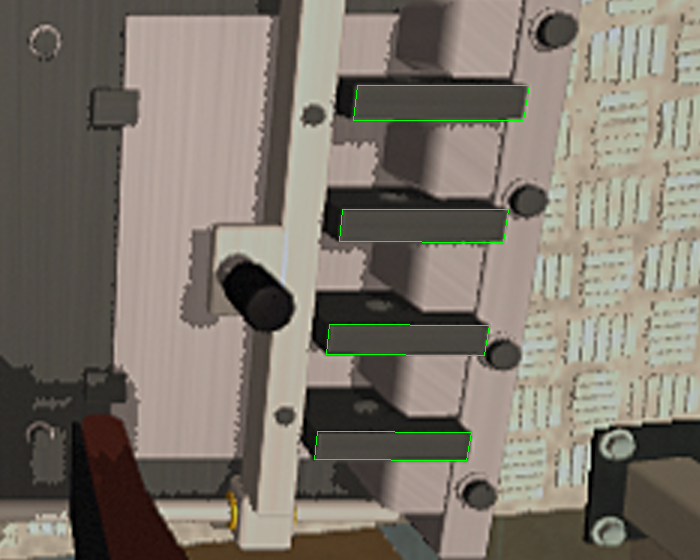

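The four ribs match the predicted home outlines (green). I'll check the bar face numerically and hand in.

```bash
python3 - <<'E'
from h import *
c=look('wrist')
u=proj(c,jigT((573.6,-139.4,-36.17),(20,0,60)))*3; x0=int(max(u[0]-330,0)); y0=int(max(u[1]-280,0))
for p in ((332,115),(303,410)):
    w=unproj(c,((p[0]+x0)/3,(p[1]+y0)/3),.048)[:2]*1000-JO; print('bar face jig',(EX[:2]@w).round(1))
st(); print(job_done())
E
```

```text
bar face jig 18.0
bar face jig 19.2
t 91.03 tcp [494.5 -62.2 265. ] jaw -36.0 q [-0.19 -0.18  1.45 -0.    1.87  0.43] F [ 0.1  0.1 -0.3] w 30.8
the job is handed in; nothing more can be done
None
```

The job is handed in at 91 s of the 210 s allowed. I drew the clamp bar back to its stop, then stood all four ribs in slots 1–4. Each rib was tipped up against the left guide post, squared in the jaws and slid into its slot. I then shut the bar until about 22 N of resistance, let go and withdrew.

- **Ribs:** in the last picture all four stand upright and match the predicted outlines of ribs fully home.
- **Clamp bar:** when pushed, the knob stopped at x = −12.6 mm, which is the closed position after the 0.6 mm offset found at the back stop. In the picture the bar face reads 18.0–19.2 mm where 20 mm is nominal. That puts the joint at about 1–2 mm, inside the 5 mm limit, and the camera is only good to about 2 mm.
- **Bystanders:** the off-cut, grey holder, nut and rubbing stick showed up within about 10 mm of where they started, roughly the detector's scatter.
- **Not confirmed:** the dip tin was not properly found in the last frame; its only detection was a weak false one on the rubbing stick. The best match for the small nut landed on the jig, and a weaker one was at its starting place. The arm made no move close to either.
- **Disagreements on the way:** tipping the first rib fully upright against the post failed, because it slid in the pads at about 52°. I switched to leaning each rib on the post and regripping it. The detector once showed another rib 30 mm off, and a second look did not bear that out.

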